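Pack the desk-supplies case and bar it shut

ROBOT

A 6-joint arm with a two-finger parallel gripper is mounted at the origin on a cart in front of the work surface, level with it; the furniture and walls round the work are solid. World frame = base frame: x ahead of the robot, y to its left, z up, the work surface at z = 0. Lengths are in m, angles in degrees, forces in N, time in s.
With the tool pointing down it reaches from about 0.4 to 0.825 m from the base axis. Payload 7 kg.
Tool frame: the origin (TCP) lies midway between the tips of the shut fingers; the grasp point (between the pads) lies 19 mm behind it; z points along the fingers, y is the line along which they close (so a half turn about z gives the same grasp; the last joint's range is limited). The gripper opens to 88 mm and grips with 3 to 60 N. Pads are 19 mm wide; open, the fingers measure 130 mm over their backs; the gripper's body (78 mm by 193 mm) begins 47 mm behind the grasp point.
Start: joints at [92.825, 20.546, 0.682, 0, -70.136, -16.507], TCP at [0.16, 0.656, 0.193] pointing down, gripper open.
Joint ranges: [-176.03, 176.03], [-82.01, 121.73], [-58.28, 71.71], [-173.87, 95.51], [-174.79, -0.11], [-173.66, 173.66]. Speed limits (degrees/s): [136.94, 136.94, 172.46, 180, 180, 180].

INTERFACE

Orientations are given as [roll, pitch, yaw] about the fixed x, y, z axes, in that order (R = Rz(yaw) Ry(pitch) Rx(roll)).
In Python, from plant import ctrl gives the robot as it stands. The module is installed in compiled form; this text tells all that it offers.
- The arm moves only by the tool play_rows, never from a script. Its argument "commands" is a list that holds one entry, the list of rows, each a list of 7 numbers: the turn, a rotation vector about the tool's x, y, z in rad, then the shift along the tool's x, y, z in cm, then the finger opening in cm, from 0 to 8.76. In form: [[[ax, ay, az, x, y, z, grip], ...]]. A call has 1 to 8 rows; each row is the pose to reach, as a shift and turn from the pose commanded when the call began, along the tool's axes at that moment; what a row does not reach only later rows make up. A row lasts 1/12 s, in which the tool goes at most 41.7 mm and 7.16 degrees, less where a joint would pass 70% of its speed; a pose out of reach is approached as far as the arm can. A call with a gripper value outside its range is refused whole. The fingers move at their own pace and stop on an object; the grip force is fixed at half the most. Time passes only in rows, so rows that repeat a pose let the fingers close. It gives the time, the measured TCP pose, the force, the opening and the grip force at its end, in the units of the state.
- ctrl.get_obs(): the state, without advancing time (a new reading comes with each control period).
- ctrl.snapshot(name): name is "scene" or "side" or "wrist"; returns a dict with "color" (420x560x3 uint8, red, green, blue), "camera_matrix" (3x3 intrinsics, pixels), "origin" and "rotation" of the camera in the world; the wrist camera has in their place "hand_eye" (4x4, takes a point from camera to tool coordinates, whose origin is the TCP and whose axes are the flange's). Camera axes: x right, y down, z forward; pixel columns grow to the right and rows downward; lengths in m; the calibration is good to about 2 mm. A picture is of the moment at which its call begins: read the wrist's pose just before it. There is no depth.
- ctrl.close_job(): hands the job in; it is judged then, once.
Trained networks look in a picture, given as the dict that the camera call returned (one of the last four; its "shot" number tells which), for a name from the list of things; names that differ only in an ending like _2 or _b are one class to them, and where a whole thing is asked for, a point or a joint stands for the part that bears it (a point fixed in the world has none). Each returns a list of dicts, best first, with "conf" (0 to 1); they miss things now and then, are a little off and sometimes report something else, mostly with a low value. They report only what shows in the picture. A call takes as long as a camera call. They do not tell look-alikes from the thing itself.
- ctrl.find_in(picture, name): "bbox" ([left, top, width, height] in pixels, round what is visible of it).
The state is a dict: "clock": time; "joint_pos": joint angles; "qvel": joint speeds; "tau": joint torques, N m; "tool_pos": TCP position; "orientation": TCP orientation; "force": force on the tool from outside, world axes, zero at the start; "moment": the same for the moment, N m; "opening": finger opening in m; "gripper_force": force on a finger pad.
Only numpy, scipy, OpenCV 4.12 (cv2) and the standard library are available. Lean on these libraries where they do the work, as an engineer would, in place of code of your own. Each camera call takes 0.05 s, during which the arm holds its last target. There are 200 camera calls.

TASK

Pack the blue case: first put the yellow carton in flat, its right end tucked under the lip at the case's right end and the carton lying snug along the back side wall, then stand the glue stick upright on the case floor in the free middle pocket at the front, beside the carton. Finally swing the steel bar over the carton to the front until it rests in its catch. Leave the bottle and the eraser that are already packed in their pockets, and do not disturb the clip tin and the red marker.

Things in the scene. Friction and masses are not known exactly. Their poses are not given: they have to be found in the camera images.
- case: Blue open case fixed to the table. Origin: centre of its underside; x along its length to the left, y towards the robot (front), z up; turned within 0.25 rad of that. Its frame is used below, in mm. Inner floor z = 4, walls 4 thick, inside x -80..80, y -43..43. Side walls, and the right end wall in front of y = 19, are low, top z = 24. Bottle and eraser stand in its right and left front pockets.
- lane (a point): Where the underside centre of the packed carton belongs: (0, -15.5, 4) in the case. The lane lies along the back wall (y = -43), 160 long; only 144 is open from above because of the lip, so the 150 mm carton goes in tilted 25 to 40 degrees, right end low, then is laid down (it sweeps 155 mm). 9 mm sideways play to the dividers.
- lip (a point): Free edge of the underside of the lip at the case's right end, (-64, -15.5, 51). Lip: x -80..-64, y -47..19, z 51..55, on an end wall 55 high there. The carton's right end goes under it.
- left_wall (a point): Top inner edge of the case's high left end wall, (80, -15.5, 64). With its right end on the floor under the lip the tilted carton passes over this wall from about 24 degrees up.
- pocket (a point): Floor centre of the free middle front pocket for the glue stick, (-17, 27.5, 4): x -34..0 between two grey dividers (4 thick, tops z = 24, from the front wall to y = 21), y from the carton's side to the front wall at 43: 31 wide if the carton lies hard against the back wall. If the carton is more than about 2.5 mm off it, the stick does not fit.
- catch (a point): Seat of the catch on the front wall, (64, 52, 47): a fork of two grey prongs, x 50..55 and 73..78, y 47..57, tops z = 58. The closed bar lies between them.
- carton: Yellow cardboard-look rigid carton, 55 x 150 x 40 mm (x, y, z of its own frame), about 0.08 to 0.17 kg, lying flat. Origin: centre of its underside; long axis is its y. When packed its y lies along the case's x and its origin is 4 mm above the table. Grip it across the 55 mm, at its top 15 mm (the fingertips then pass over the low side walls).
- glue: Glue stick standing upright: white barrel 27 mm diameter, orange cap 28.4 mm diameter from 58 to 88 mm height; 88 mm tall, about 35 g. Origin: centre of its underside, z along its axis upward. Grip it by the cap.
- bar (a joint): Angle of the steel locking bar, rad: 0 = closed, level across the case to the front, resting in the catch; pi/2 = upright; starts swung open to the back at 2.45 to 2.8. Turns about the case's x axis through point bar_hinge, 0 to 2.95; stiff hinge (about 0.08 N m friction): stays where it is left.
- bar_hinge (a point): Point on the hinge axis of the bar, case frame (64, -52, 50) mm.
- bar_tab (a point): Centre of the red grip tab at the bar's free end, 140 mm from the hinge axis. Tab 12 mm wide along the hinge axis (the case's x), 28 long, 14 thick. Pinched lightly across the 12 mm from above it pivots between the fingers, but lags by up to 0.2 rad over the swing: follow through to the stop. The bar is 12 wide, 6 thick, its underside 3 mm above the packed carton when closed.
- bottle: Small white correction-fluid bottle with blue cap, 36 x 22 x 77 mm, standing loose in the right front pocket of the case. Origin: centre of its underside. To be left there.
- eraser: Blue and white eraser, 55 x 23 x 12 mm, lying loose in the left front pocket of the case. Origin: centre of its underside. To be left there.
- tin: Bystander: round open tin of paper clips, 68 mm diameter, 25 high, behind the case. Origin: centre of its underside.
- marker: Bystander: red felt marker lying on the table, 128 x 18 x 20 mm. Origin: its underside centre.
Things that resemble listed ones, but are neither listed nor needed, are in the scene too. Leave any green or orange look-alike of the eraser alone.

How it is judged:
By the outcome, as a careful person would: the job done as asked, in the order asked, and still so for the second after the job is handed in, with the robot touching nothing.
It also fails if it takes over 72 s, if anything falls off the work surface, if the arm or the gripper's body presses on something with over 40 N, if the wrist force passes 120 N, or if a joint passes its speed limit or range.

## Working session

There is one attempt and no reset: what is moved stays moved. The work goes in short steps, Python scripts to look and compute and a tool call to move; the robot and the scene stay as the last step left them, time stands still between calls to the robot, and variables do not carry over. Pictures are saved under pics/ and viewed, at most 10 in all, crops included, and the job is handed in when it is done.

Besides the shell and the picture viewer there is one more tool, called after "Call:" in YAML: its name, and indented under it one key for each argument. play_rows: Moves the arm, as the interface text tells. Its arguments: {"type":"object","properties":{"commands":{"type":"array","items":{"type":"array","items":{"type":"array","items":{"type":"number"}}}}},"required":["commands"]}

```bash
mkdir -p pics; ls; cat > h.py <<'E'
import numpy as np, cv2
from plant import ctrl
from scipy.spatial.transform import Rotation as R
E
python3 - <<'E'
from h import *
o=ctrl.get_obs(); print(o)
for n in("scene","side"):
    p=ctrl.snapshot(n); cv2.imwrite(f"pics/{n}0.png",p["color"][:,:,::-1])
    np.savez(f"{n}0.npz",K=p["camera_matrix"],o=p["origin"],R=p["rotation"],c=p["color"])
    print(n,p["camera_matrix"].tolist(),p["origin"],p["rotation"])
    for k in["case","carton","glue","bar","bar_tab","bottle","eraser","tin","marker"]:
        print(k,[(d["bbox"],round(d["conf"],2)) for d in ctrl.find_in(p,k)][:3])
E
```

```text
pics
{'clock': 0.0, 'joint_pos': array([ 9.28228479e+01,  2.05919864e+01,  6.31773849e-01, -2.06721023e-02,
       -7.01343556e+01, -1.65057980e+01]), 'qvel': array([ 0.09177884, -0.05052073,  0.0382719 ,  0.02472039,  0.17105067,
       -0.15151488]), 'tau': array([-4.65759440e-04, -5.82719707e+01,  2.93047982e+01,  6.99723870e+00,
        6.73446018e-03, -1.78112741e-04]), 'tool_pos': array([0.15958222, 0.65529272, 0.19249957]), 'orientation': array([ 1.79903807e+02, -8.23868810e-03, -1.36899839e+01]), 'force': array([-0.5271722 ,  0.34717378,  0.65841332]), 'moment': array([-0.02454614, -0.06846751,  0.00212841]), 'gripper_force': 0.0, 'opening': 0.08780178795469216}
scene [[393.4866851208514, 0.0, 278.90031395217005], [0.0, 393.4866851208514, 210.38615952405675], [0.0, 0.0, 1.0]] [ 0.22900338 -0.21073699  0.70948969] [-1.38820709e+02 -1.29123594e-01 -3.94142624e+01]
case [([249.4, 201.5, 113.8, 144.5], 0.84)]
carton [([232.8, 177.5, 48.1, 58.5], 0.81)]
glue [([248.2, 202.9, 113.0, 143.9], 0.74), ([190.3, 211.1, 15.3, 31.9], 0.56)]
bar [([302.0, 203.4, 60.1, 53.0], 0.66), ([252.0,
[... 461 characters left out ...]
2053671, 212.90494273975662], [0.0, 0.0, 1.0]] [ 0.33552403 -0.44959657  0.57996765] [-125.85376137    0.59997645  -19.03534005]
case [([239.2, 208.5, 125.4, 120.6], 0.56)]
carton [([263.2, 183.4, 30.6, 50.6], 0.81)]
glue [([206.5, 191.6, 13.7, 36.6], 0.61)]
bar [([242.8, 209.2, 122.4, 120.2], 0.72), ([292.1, 211.9, 72.0, 37.2], 0.57)]
bar_tab [([292.9, 212.2, 72.1, 34.6], 0.67), ([251.9, 279.4, 12.6, 38.3], 0.44)]
bottle [([250.5, 279.5, 16.7, 37.7], 0.8)]
eraser [([182.0, 282.0, 30.6, 15.3], 0.81), ([176.1, 243.9, 26.5, 16.3], 0.72), ([251.4, 260.0, 15.1, 21.8], 0.59)]
tin [([358.2, 226.2, 34.0, 28.4], 0.85)]
marker [([236.5, 168.0, 47.5, 13.6], 0.63), ([241.0, 210.5, 122.2, 113.3], 0.36)]
```

```bash
python3 - <<'E'
import cv2,numpy as np
a=cv2.imread("pics/scene0.png")[140:360,160:400]; cv2.imwrite("pics/a.png",cv2.resize(a,None,fx=2.7,fy=2.7,interpolation=cv2.INTER_CUBIC))
a=cv2.imread("pics/side0.png")[150:340,160:410]; cv2.imwrite("pics/b.png",cv2.resize(a,None,fx=3,fy=3,interpolation=cv2.INTER_CUBIC))
E
```

```text
(no output)
```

View pics/a.png

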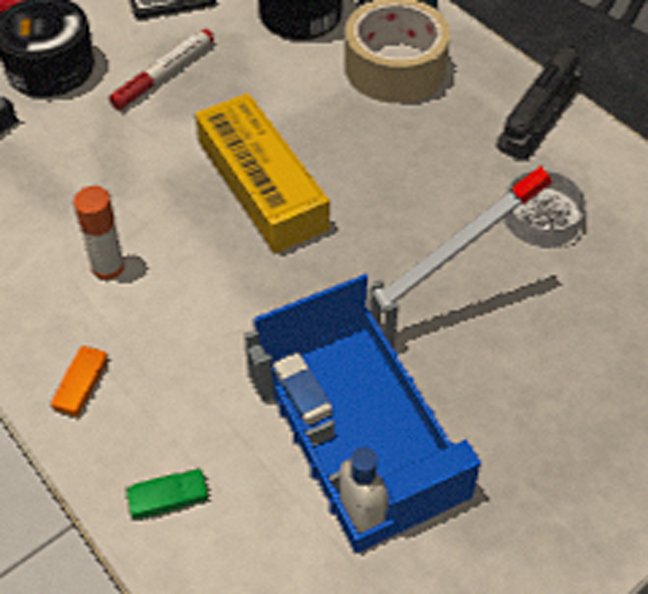

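View pics/b.png

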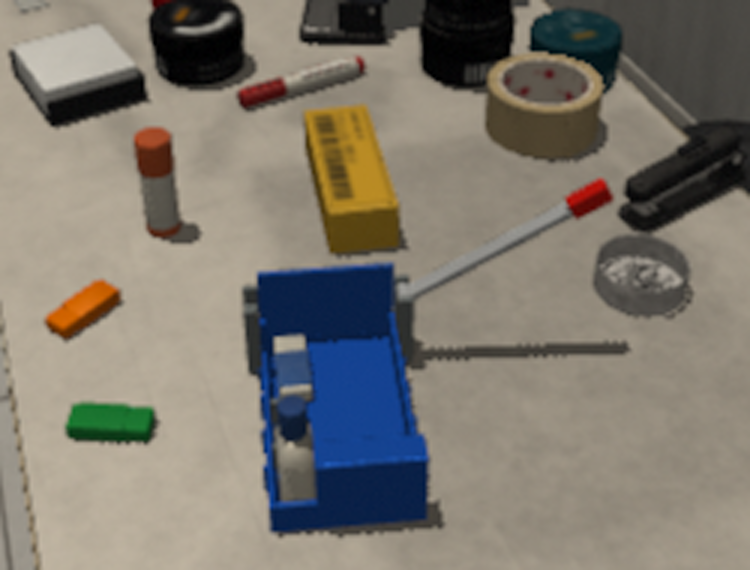

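```bash
cat >> h.py <<'E'
from scipy.optimize import least_squares
def cam(n):
    d=np.load(f"{n}0.npz"); return d["K"],d["o"],R.from_euler("xyz",d["R"],degrees=True).as_matrix() if d["R"].shape==(3,) else d["R"]
def proj(c,X):
    K,o,Rm=c; q=(np.atleast_2d(X)-o)@Rm; q=q@K.T; return q[:,:2]/q[:,2:]
def place(p,X):  # p=(x,y,yaw rad), X local mm
    X=np.atleast_2d(X)/1000.; c,s=np.cos(p[2]),np.sin(p[2])
    return np.c_[p[0]+c*X[:,0]-s*X[:,1],p[1]+s*X[:,0]+c*X[:,1],X[:,2]]
E
cat > fit.py <<'E'
from h import *
S,D=cam("scene"),cam("side")
a=lambda *p:np.array(p)/2.7+[160,140]
b=lambda *p:np.array(p)/3+[160,150]
def fit(name,ma,pa,mb,pb,x0):
    f=lambda p:np.r_[(proj(S,place(p,ma))-pa).ravel(),(proj(D,place(p,mb))-pb).ravel()]
    r=least_squares(f,x0,loss="soft_l1"); print(name,r.x[:2].round(4),np.degrees(r.x[2]).round(2),"\n",f(r.x).reshape(-1,2).round(1).tolist()); return r.x
case=fit("case",[[80,47,64],[80,-47,64],[-84,-47,55],[-84,-47,0],[-84,47,0]],a((257,320),(366,279),(479,462),(477,500),(360,553)),
 [[80,47,64],[80,-47,64],[-84,47,0],[-84,-47,0],[-84,-47,55],[-84,19,55]],b((258,272),(393,265),(272,530),(424,513),(426,460),(315,466)),[.55,.1,1.57])
h=[[-27.5,75,40],[27.5,75,40],[27.5,-75,40],[-27.5,-75,40],[-27.5,-75,0],[27.5,-75,0]]
fit("carton",h,a((196,115),(250,95),(329,203),(274,221),(279,250),(329,231)),h,b((305,112),(367,107),(398,209),(331,217),(334,249),(400,243)),[.6,.3,.2])
g=[[0,0,88],[0,0,0]]
fit("glue",g,a((94,193),(107,273)),g,b((153,135),(163,230)),[.4,.3,0])
def bt(t): return np.array([[64,-52+140*np.cos(t),50+140*np.sin(t)]])
f=lambda t:np.r_[(proj(S,place(case,bt(t[0])))-a((531,184))).ravel(),(proj(D,place(case,bt(t[0])))-b((589,198))).ravel()]
r=least_squares(f,[2.6]); print("bar",r.x,f(r.x),place(case,bt(r.x[0])))
E
python3 fit.py
```

```text
case [0.4979 0.0682] 76.28 
 [[-0.6, 0.3], [1.4, -1.1], [1.2, 0.1], [-1.4, -0.6], [-1.9, 0.6], [-0.6, 0.3], [0.4, -0.5], [-0.6, 0.5], [0.8, 1.8], [1.0, -1.2], [-0.2, -0.2]]
carton [0.5878 0.3038] -9.69 
 [[-0.1, -0.7], [0.2, -1.1], [1.5, -0.8], [0.2, 1.9], [-1.1, 2.3], [1.4, 0.0], [-0.5, -0.9], [-0.1, -1.3], [0.9, -1.2], [-0.6, -1.3], [-1.2, 1.8], [0.0, 1.2]]
glue [0.4329 0.3118] 0.0 
 [[-0.3, 2.6], [1.1, -1.5], [-0.5, 0.2], [0.1, -0.8]]
bar [2.59469797] [ 0.71394601  0.4453936  -0.02370769 -0.57707886] [[0.67975562 0.08966752 0.12280523]]
```

```bash
cat >> h.py <<'E'
def tool(yaw,tilt=0): # tilt deg about tool y (applied after)
    return R.from_euler("xyz",[180,0,yaw],degrees=True)*R.from_euler("y",tilt,degrees=True)
def rel(pos,rot,cur=None):
    o=ctrl.get_obs() if cur is None else cur
    Rc=R.from_euler("xyz",o["orientation"],degrees=True)
    return np.r_[(Rc.inv()*rot).as_rotvec(),Rc.inv().apply(np.array(pos)-o["tool_pos"])*100].round(3).tolist()
E
python3 -c "
from h import *
print(rel([.588,.304,.2],tool(-99.7)))"
```

```text
[-0.0, 0.0, 1.501, 49.938, 24.056, -0.653]
```

Call:
play_rows:
  commands:
    - [[0, 0, 1.5, 50, 24, -0.6, 8.7], [0, 0, 1.5, 50, 24, -0.6, 8.7], [0, 0, 1.5, 50, 24, -0.6, 8.7], [0, 0, 1.5, 50, 24, -0.6, 8.7], [0, 0, 1.5, 50, 24, -0.6, 8.7], [0, 0, 1.5, 50, 24, -0.6, 8.7], [0, 0, 1.5, 50, 24, -0.6, 8.7], [0, 0, 1.5, 50, 24, -0.6, 8.7]]

```text
clock: 1.67
tool_pos: [0.4188, 0.4432, 0.1975]
orientation: [-180.0, 0.0, -71.3]
force: [0.7, 0.5, -0.1]
opening: 0.0871
gripper_force: 0.0
```

```bash
python3 -c "
from h import *
o=ctrl.get_obs();print(o['tool_pos'],o['orientation'],o['joint_pos'])
print(rel([.588,.304,.2],tool(-99.7)))"
```

```text
[0.41878069 0.44318458 0.19747465] [-1.79971732e+02  2.61692077e-02 -7.13123349e+01] [ 6.49574738e+01  1.42879240e+01 -7.64755211e+00  2.51952885e-03
 -6.80260736e+01 -4.62707571e+01]
[-0.0, 0.001, 0.495, 18.606, -11.57, -0.255]
```

Call:
play_rows:
  commands:
    - [[0, 0, 0.495, 18.6, -11.6, -0.25, 8.7], [0, 0, 0.495, 18.6, -11.6, -0.25, 8.7], [0, 0, 0.495, 18.6, -11.6, -0.25, 8.7], [0, 0, 0.495, 18.6, -11.6, -0.25, 8.7], [0, 0, 0.495, 18.6, -11.6, -0.25, 8.7], [0, 0, 0.495, 18.6, -11.6, -0.25, 8.7], [0, 0, 0.495, 18.6, -11.6, -0.25, 8.7]]

```text
clock: 2.25
tool_pos: [0.5901, 0.3039, 0.199]
orientation: [180.0, -0.0, -99.6]
force: [0.4, -0.0, -0.8]
opening: 0.0869
gripper_force: 0.0
```

```bash
python3 -c "
from h import *
o=ctrl.get_obs();print(o['tool_pos'],o['orientation'],o['joint_pos'])
p=ctrl.snapshot('wrist');cv2.imwrite('pics/w1.png',p['color'][:,:,::-1]);np.savez('w1.npz',K=p['camera_matrix'],H=p['hand_eye'],pos=o['tool_pos'],ori=o['orientation'],c=p['color']);print(p['hand_eye'],p['camera_matrix'])"
```

```text
[0.59005813 0.3038584  0.19899229] [ 1.79990680e+02 -4.73523203e-02 -9.95614255e+01] [ 4.40573747e+01  1.93370063e+01 -3.78811715e-01  2.18597157e-02
 -7.03278343e+01 -5.36261707e+01]
[[-4.79112822e-04 -9.68595454e-01 -2.48641543e-01  6.66110417e-02]
 [ 9.99999880e-01 -4.88448820e-04 -2.41450342e-05 -1.14971624e-05]
 [-9.80618978e-05 -2.48641525e-01  9.68595572e-01 -1.92030803e-01]
 [ 0.00000000e+00  0.00000000e+00  0.00000000e+00  1.00000000e+00]] [[350.08762156   0.         286.70884974]
 [  0.         350.08762156 211.38004926]
 [  0.           0.           1.        ]]
```

View pics/w1.png

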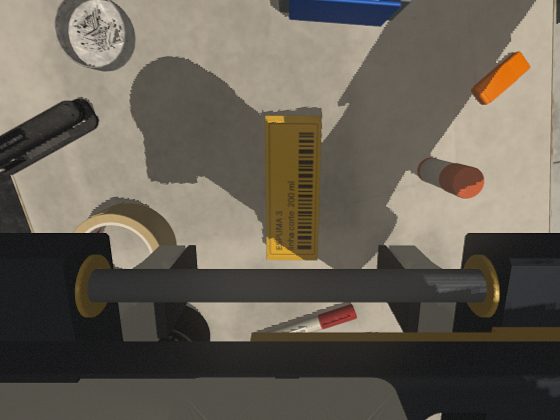

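```bash
cat >> h.py <<'E'
def wcam(f):
    d=np.load(f); Rt=R.from_euler("xyz",d["ori"],degrees=True).as_matrix(); H=d["H"]
    return d["K"],d["pos"]+Rt@H[:3,3],Rt@H[:3,:3]
def onplane(c,uv,z):
    K,o,Rm=c; uv=np.atleast_2d(uv); r=np.c_[uv,np.ones(len(uv))]@np.linalg.inv(K).T@Rm.T
    return o+r*((z-o[2])/r[:,2])[:,None]
E
python3 - <<'E'
from h import *
W=wcam("w1.npz")
q=onplane(W,[(266,122),(321,121),(317,260),(269,260)],.04);print(q.round(4),q.mean(0),[np.linalg.norm(q[i]-q[i-1]).round(4) for i in range(4)])
h=np.array([[-27.5,75,40],[27.5,75,40],[27.5,-75,40],[-27.5,-75,40]])
print(proj(W,place([.5878,.3038,np.radians(-9.69)],h)).round(0).tolist())
print("glue", onplane(W,[(468,180)],.088))
# colour-based minarea
c=np.load("w1.npz")["c"]; hsv=cv2.cvtColor(c,cv2.COLOR_RGB2HSV)
m=cv2.inRange(hsv,(18,130,60),(32,255,255)); m[:100]=0;m[268:]=0;m[:,:240]=0;m[:,345:]=0
ys,xs=np.where(m);print(xs.min(),xs.max(),ys.min(),ys.max(),cv2.minAreaRect(np.c_[xs,ys].astype(np.float32)))
for y in (130,150,170,200,230,250): r=np.where(m[y])[0];print(y,r.min(),r.max())
E
```

```text
[[0.5988 0.2352 0.04  ]
 [0.546  0.2431 0.04  ]
 [0.5708 0.3854 0.04  ]
 [0.6216 0.3768 0.04  ]] [0.58433668 0.31013467 0.04      ] [np.float64(0.1435), np.float64(0.0534), np.float64(0.1445), np.float64(0.0515)]
[[314.0, 258.0], [263.0, 258.0], [261.0, 112.0], [318.0, 112.0]]
glue [[0.43100874 0.31327717 0.088     ]]
265 320 116 259 ((292.4999694824219, 187.49998474121094), (54.99999237060547, 142.99996948242188), 0.0)
130 266 320
150 266 319
170 266 319
200 266 318
230 267 317
250 267 317
```

```bash
python3 - <<'E'
import cv2
a=cv2.imread("pics/w1.png")[98:270,245:345]; cv2.imwrite("pics/w1c.png",cv2.resize(a,None,fx=3.4,fy=3.4,interpolation=cv2.INTER_NEAREST))
E
```

```text
(no output)
```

View pics/w1c.png

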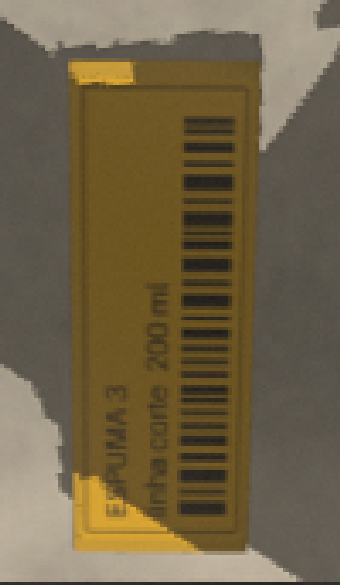

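```bash
python3 - <<'E'
from h import *
W=wcam("w1.npz")
uv=np.array([(318,259.8),(266.8,259.8),(265,116),(321.5,116)])
h=np.array([[-27.5,75,40],[27.5,75,40],[27.5,-75,40],[-27.5,-75,40]])
f=lambda p:(proj(W,place(p,h))-uv).ravel()
r=least_squares(f,[.5878,.3038,-.17]);print(r.x,np.degrees(r.x[2]),f(r.x).round(1))
x,y,a=r.x
print(rel([x,y,.06],tool(np.degrees(a)-90)),rel([x,y,.025],tool(np.degrees(a)-90)))
E
```

```text
[ 0.5843499   0.30751793 -0.16865482] -9.663209216001587 [ 0.   0.6 -0.   0.5 -0.2 -0.5  0.2 -0.4]
[0.0, -0.001, 0.003, -0.169, 0.473, 13.905] [0.0, -0.001, 0.003, -0.171, 0.471, 17.405]
```

Call:
play_rows:
  commands:
    - [[0, 0, 0.003, -0.1, 0.4, 4, 8.7], [0, 0, 0.003, -0.1, 0.4, 8, 8.7], [0, 0, 0.003, -0.1, 0.4, 12, 8.7], [0, 0, 0.003, -0.1, 0.4, 15, 8.7], [0, 0, 0.003, -0.1, 0.4, 17.4, 8.7], [0, 0, 0.003, -0.1, 0.4, 17.4, 8.0], [0, 0, 0.003, -0.1, 0.4, 17.4, 5.0], [0, 0, 0.003, -0.1, 0.4, 17.4, 5.0]]

```text
clock: 2.97
tool_pos: [0.5846, 0.3096, 0.0275]
orientation: [-179.9, 0.1, -99.4]
force: [0.8, -0.3, 0.9]
opening: 0.0724
gripper_force: 0.0
```

Call:
play_rows:
  commands:
    - [[0, 0, 0, 0, 0, 0, 5.0], [0, 0, 0, 0, 0, 0, 5.0], [0, 0, 0, 0, 0, 0, 5.0], [0, 0, 0, 0, 0, 0, 5.0], [0, 0, 0, 0, 0, 0, 5.0], [0, 0, 0, 0, 0, 0, 5.0]]

```text
clock: 3.47
tool_pos: [0.5842, 0.3082, 0.0259]
orientation: [-180.0, 0.0, -99.5]
force: [-0.1, 0.8, -0.4]
opening: 0.05
gripper_force: 0.0
```

```bash
python3 - <<'E'
from h import *
p=ctrl.snapshot("side"); q=ctrl.snapshot("scene")
a=p["color"][130:290,180:330,::-1];b=q["color"][110:270,180:330,::-1]
cv2.imwrite("pics/c1.png",cv2.resize(np.hstack([a,b]),None,fx=2.6,fy=2.6))
o=ctrl.get_obs();print(o['opening'],o['gripper_force'],o['tool_pos'])
E
```

```text
0.050354233469994986 0.0 [0.58404856 0.30814053 0.02562909]
```

View pics/c1.png

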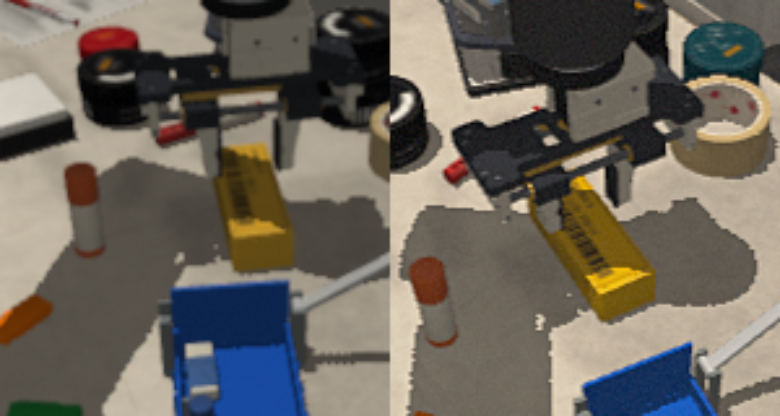

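```bash
python3 - <<'E'
from h import *
o=ctrl.get_obs()
for n,off in(("side",(180,130)),("scene",(180,110))):
    C=cam(n)
    d=np.load(n+"0.npz");print(d["R"].shape)
    for z in (0,.02,.07,.12): print(n,z,((proj(C,o['tool_pos']+[0,0,z])-off)*2.6+([390,0] if n=="scene" else [0,0])).round())
    y=np.array([np.cos(np.radians(-9.6)),np.sin(np.radians(-9.6)),0])
    for s in(-.035,.035): print("tip",((proj(C,o['tool_pos']+y*s)-off)*2.6+([390,0] if n=="scene" else [0,0])).round())
    p=ctrl.snapshot(n); print(p["origin"],p["rotation"])
    for s in (-75,75): print(((proj(C,place([.5843,.3075,np.radians(-9.66)],[[-27.5,s,40],[27.5,s,40]]))-off)*2.6).round().tolist())
E
```

```text
(3,)
side 0 [[246. 197.]]
side 0.02 [[245. 179.]]
side 0.07 [[244. 133.]]
side 0.12 [[244.  84.]]
tip [[209. 201.]]
tip [[282. 193.]]
[ 0.33552403 -0.44959657  0.57996765] [-125.85376137    0.59997645  -19.03534005]
[[228.0, 235.0], [290.0, 229.0]]
[[206.0, 145.0], [261.0, 140.0]]
(3,)
scene 0 [[585. 238.]]
scene 0.02 [[584. 222.]]
scene 0.07 [[581. 182.]]
scene 0.12 [[578. 138.]]
tip [[550. 252.]]
tip [[618. 224.]]
[ 0.22900338 -0.21073699  0.70948969] [-1.38820709e+02 -1.29123594e-01 -3.94142624e+01]
[[207.0, 295.0], [263.0, 271.0]]
[[131.0, 186.0], [184.0, 166.0]]
```

```bash
python3 - <<'E'
from h import *
o=ctrl.get_obs()
p=ctrl.snapshot("side");c=p["color"][145:235,225:325,::-1];c=cv2.resize(c,None,fx=6,fy=6,interpolation=cv2.INTER_CUBIC)
C=cam("side");y=np.array([np.cos(np.radians(-9.6)),np.sin(np.radians(-9.6)),0])
for z in (0,.01,.02,.03):
  for s in(-.025,.025):
    q=(proj(C,o['tool_pos']+y*s+[0,0,z])[0]-[225,145])*6; cv2.circle(c,(int(q[0]),int(q[1])),3,(0,255,0) if z else (0,0,255),-1)
cv2.imwrite("pics/d1.png",c)
E
```

```text
(no output)
```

View pics/d1.png

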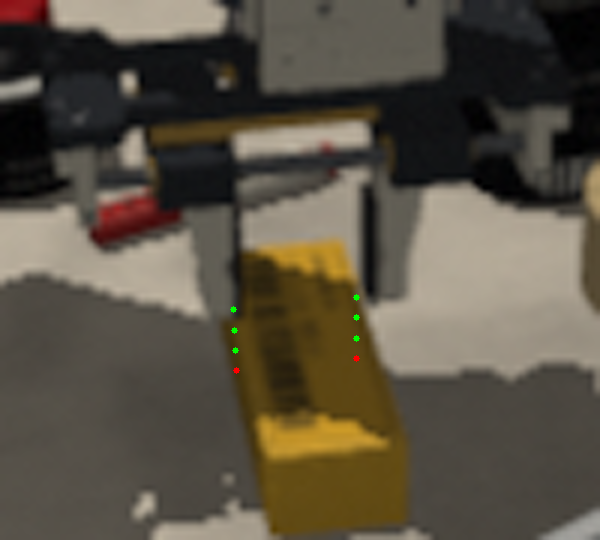

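Call:
play_rows:
  commands:
    - [[0, 0, 0, 0, 0, -3, 5], [0, 0, 0, 0, 0, -6, 3], [0, 0, 0, 0, 0, -6, 0], [0, 0, 0, 0, 0, -6, 0], [0, 0, 0, 0, 0, -6, 0], [0, 0, 0, 0, 0, -6, 0], [0, 0, 0, 0, 0, -6, 0], [0, 0, 0, 0, 0, -6, 0]]

```text
clock: 4.38
tool_pos: [0.5836, 0.3078, 0.0846]
orientation: [179.9, -0.1, -99.5]
force: [0.2, -0.4, 0.0]
opening: 0.0085
gripper_force: 0.0
```

```bash
python3 - <<'E'
from h import *
o=ctrl.get_obs();print(o['opening'],o['tool_pos'])
p=ctrl.snapshot("side");c=p["color"][105:235,225:345,::-1];c=cv2.resize(c,None,fx=4,fy=4,interpolation=cv2.INTER_CUBIC)
C=cam("side")
for z in (0,.01,.02,.03):
    q=(proj(C,o['tool_pos']+[0,0,z])[0]-[225,105])*4; cv2.circle(c,(int(q[0]),int(q[1])),2,(0,255,0) if z else (0,0,255),-1)
w=ctrl.snapshot("wrist")["color"][190:420,200:380,::-1];w=cv2.resize(w,None,fx=1.7,fy=1.7)
c=c[:,:480];H=max(c.shape[0],w.shape[0]);z=np.zeros((H,c.shape[1]+w.shape[1],3),np.uint8);z[:c.shape[0],:c.shape[1]]=c;z[:w.shape[0],c.shape[1]:]=w
cv2.imwrite("pics/e1.png",z);print(z.shape)
E
```

```text
0.008498349161009902 [0.58362521 0.30784649 0.08459836]
(520, 786, 3)
```

View pics/e1.png

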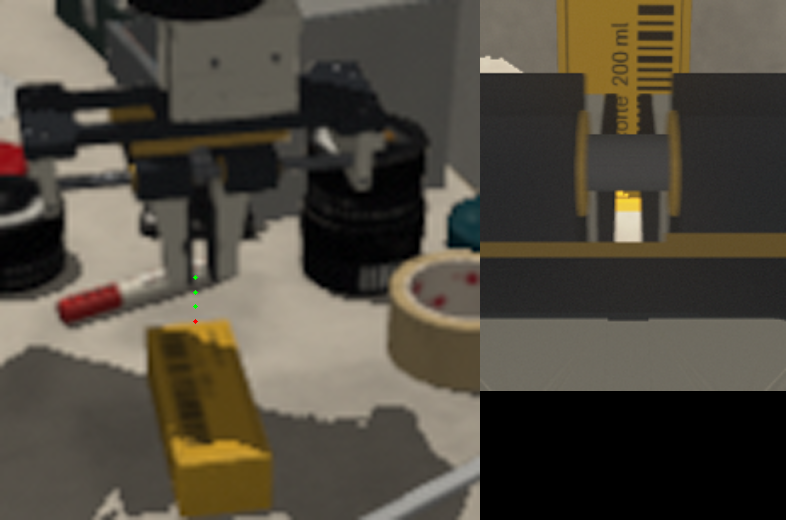

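Call:
play_rows:
  commands:
    - [[0, 0, 0, 0, 0, 0, 8.7], [0, 0, 0, 0, 0, 0, 8.7], [0, 0, 0, 0, 0, 1, 8.7], [0, 0, 0, 0, 0, 2, 8.7], [0, 0, 0, 0, 0, 3.5, 8.7], [0, 0, 0, 0, 0, 5, 8.7], [0, 0, 0, 0, 0, 6.5, 8.7], [0, 0, 0, 0, 0, 7, 8.7]]

```text
clock: 5.15
tool_pos: [0.5822, 0.3069, 0.012]
orientation: [179.8, -0.2, -99.5]
force: [-0.2, 0.2, -0.1]
opening: 0.0501
gripper_force: 0.0
```

Call:
play_rows:
  commands:
    - [[0, 0, 0, 0, 0, 0.4, 8.7], [0, 0, 0, 0, 0, 0.8, 8.7], [0, 0, 0, 0, 0, 1.0, 8.7], [0, 0, 0, 0, 0, 1.2, 8.7]]

```text
clock: 5.48
tool_pos: [0.5843, 0.3085, 0.0039]
orientation: [-180.0, 0.0, -99.5]
force: [0.1, 0.6, 0.4]
opening: 0.0769
gripper_force: 0.0
```

Call:
play_rows:
  commands:
    - [[0, 0, 0, 0, 0, 0.3, 8.7], [0, 0, 0, 0, 0, 0.7, 8.7], [0, 0, 0, 0, 0, 0.7, 5], [0, 0, 0, 0, 0, 0.7, 5], [0, 0, 0, 0, 0, 0.7, 5], [0, 0, 0, 0, 0, 0.7, 5], [0, 0, 0, 0, 0, 0.7, 5], [0, 0, 0, 0, 0, 0.7, 5]]

```text
clock: 6.15
tool_pos: [0.5842, 0.3083, -0.0032]
orientation: [-180.0, 0.0, -99.5]
force: [0.4, -0.0, 0.9]
opening: 0.0548
gripper_force: 30.0
```

```bash
python3 -c "
from h import *
o=ctrl.get_obs();print(o['tool_pos'],o['orientation'],o['opening'],o['gripper_force'],o['force'])"
```

```text
[ 0.58416856  0.30830798 -0.0032229 ] [-1.79983579e+02  1.64952418e-02 -9.95089429e+01] 0.054815661424047354 29.998480081558228 [ 0.36568343 -0.0041498   0.869595  ]
```

```bash
cat > sil.py <<'E'
from h import *
from scipy.optimize import minimize
import itertools
SS=4
def box(b): return np.array(list(itertools.product(*b)),float)
CASE=[[(-84,84),(-47,47),(0,4)],[(-84,84),(-47,-43),(0,24)],[(-84,84),(43,47),(0,24)],[(80,84),(-47,47),(0,64)],[(-84,-80),(-47,47),(0,24)],[(-84,-80),(-47,19),(0,55)],[(-84,-64),(-47,19),(51,55)]]
IGN=[[(-78,-40),(20,43),(4,84)],[(0,78),(15,44),(4,30)],[(-40,4),(19,43),(4,26)],[(48,80),(43,60),(0,62)],[(55,73),(-60,-47),(0,60)]]
CART=[[(-27.5,27.5),(-75,75),(0,40)]]
def render(c,p,boxes):
    m=np.zeros((420*SS,560*SS),np.uint8)
    for b in boxes:
        q=((proj(c,place(p,box(b)))+.5)*SS*16).astype(np.int32); cv2.fillConvexPoly(m,cv2.convexHull(q),255,shift=4)
    return cv2.resize(m,(560,420),interpolation=cv2.INTER_AREA)/255.
def fit(cams,masks,boxes,ign,x0,fixed=None):
    def cost(v):
        p=np.array([v[0],v[1],v[2]*10]); s=0
        for c,m in zip(cams,masks):
            w=1-(render(c,p,ign)>0) if ign else 1
            s+=(np.abs(render(c,p,boxes)-m)*w).sum()
        return s
    v=np.array([x0[0],x0[1],x0[2]/10]); r=minimize(cost,v,method="Nelder-Mead",options=dict(initial_simplex=v+np.vstack([np.zeros(3),np.eye(3)*.006]),xatol=1e-5,fatol=.05))
    return np.r_[r.x[:2],np.degrees(r.x[2]*10)],r.fun
def mask(c,lo,hi,roi):
    h=cv2.cvtColor(c,cv2.COLOR_RGB2HSV); m=cv2.inRange(h,lo,hi); z=np.zeros_like(m); x,y,w,hh=roi; z[y:y+hh,x:x+w]=m[y:y+hh,x:x+w]
    return (z>0).astype(float)
E
python3 - <<'E'
from sil import *
im={n:np.load(n+"0.npz")["c"] for n in("scene","side")}
B=((100,110,30),(130,255,255)); Y=((18,110,60),(34,255,255))
roiC={"scene":(245,185,120,165),"side":(235,225,80,110)}; roiY={"scene":(225,170,65,70),"side":(255,178,45,60)}
for ns in (["scene"],["side"],["scene","side"]):
    C=[cam(n) for n in ns]
    print(ns,"case",*fit(C,[mask(im[n],*B,roiC[n]) for n in ns],CASE,IGN,[.498,.068,np.radians(76.3)]))
    print("carton",*fit(C,[mask(im[n],*Y,roiY[n]) for n in ns],CART,[],[.586,.305,np.radians(-9.7)]))
d=np.load("w1.npz");print("wrist carton",*fit([wcam("w1.npz")],[mask(d["c"],(15,80,50),(34,255,255),(240,100,105,164))],CART,[],[.5843,.3075,np.radians(-9.6)]))
E
```

```text
['scene'] case [4.97576214e-01 7.05081346e-02 7.68737280e+01] 132.0
carton [  0.5875042    0.30811278 -10.66346777] 92.01176470588236
['side'] case [4.96515507e-01 6.90689000e-02 7.67757204e+01] 130.7019607843137
carton [  0.5870798    0.30676326 -10.53011304] 52.17254901960784
['scene', 'side'] case [4.96950861e-01 6.96854271e-02 7.65791084e+01] 286.4470588235294
carton [  0.58732693   0.30769492 -10.46417719] 148.35686274509806
wrist carton [ 0.58504508  0.30652691 -9.82364584] 482.1921568627451
```

```bash
cat >> h.py <<'E'
def cpose(case,xr,yc,zr,th,dx=.0012,dz=-.0032):
    t=np.radians(th); c=place([case[0],case[1],np.radians(case[2])],[[xr+75*np.cos(t),yc,zr+75*np.sin(t)]])[0]
    rot=tool(case[2]-180,-th); return c-rot.apply([dx,0,dz]),rot
CASE0=[.4945,.0697,76.7]
E
python3 - <<'E'
from h import *
o=ctrl.get_obs()
print(rel([*o['tool_pos'][:2],.1],tool(-99.5)))
o2=dict(o);o2['tool_pos']=np.array([*o['tool_pos'][:2],.1]);
for a in ((-45,-15.5,115,33),): 
    p,r=cpose(CASE0,*a);print(p,rel(p,r,o2),rel(p,r))
E
```

```text
[-0.0, 0.0, -0.0, -0.003, -0.003, -10.322]
[0.51433469 0.08622993 0.15381775] [0.019, -0.575, 0.064, 23.055, 3.217, -5.389] [0.019, -0.575, 0.064, 23.052, 3.214, -15.712]
```

Call:
play_rows:
  commands:
    - [[0, 0, 0, 0, 0, -2, 5], [0, 0, 0, 0, 0, -5, 5], [0, 0, 0, 0, 0, -8.5, 5], [0.003, -0.09, 0.01, 3, 0.5, -11, 5], [0.006, -0.19, 0.02, 7, 1, -13, 5], [0.01, -0.28, 0.03, 10.5, 1.5, -15, 5], [0.013, -0.37, 0.04, 14, 2, -15.7, 5], [0.016, -0.46, 0.05, 17, 2.5, -15.7, 5]]

```text
clock: 6.82
tool_pos: [0.5318, 0.144, 0.1578]
orientation: [-179.2, 26.7, -102.1]
force: [0.4, -2.5, -3.7]
opening: 0.0545
gripper_force: 30.0
```

```bash
python3 - <<'E'
from h import *
o=ctrl.get_obs();print(o['joint_pos'].round(1))
p,r=cpose(CASE0,-45,-15.5,115,33);print(rel(p,r))
E
```

```text
[ 16.    6.9 -17.1 -28.3 -55.5 -14.2]
[-0.003, -0.109, 0.02, 5.549, 0.467, -2.362]
```

Call:
play_rows:
  commands:
    - [[-0.003, -0.06, 0.01, 3, 0.25, -1.2, 5], [-0.003, -0.109, 0.02, 5.5, 0.45, -2.3, 5], [-0.003, -0.109, 0.02, 5.5, 0.45, -2.3, 5], [-0.003, -0.109, 0.02, 5.5, 0.45, -2.3, 5], [-0.003, -0.109, 0.02, 5.5, 0.45, -2.3, 5]]

```text
clock: 7.23
tool_pos: [0.5143, 0.0868, 0.1497]
orientation: [179.4, 32.6, -103.8]
force: [0.3, -0.3, -0.9]
opening: 0.0548
gripper_force: 30.0
```

```bash
python3 - <<'E'
from h import *
o=ctrl.get_obs();print(o['tool_pos'],o['orientation'],o['force'])
p,r=cpose(CASE0,-45,-15.5,115,33);print(rel(p,r))
w=ctrl.snapshot('wrist');np.savez('w2.npz',K=w['camera_matrix'],H=w['hand_eye'],pos=o['tool_pos'],ori=o['orientation'],c=w['color'])
s=ctrl.snapshot('side'); cv2.imwrite("pics/side2.png",s["color"][:,:,::-1]);s2=ctrl.snapshot('scene'); cv2.imwrite("pics/scene2.png",s2["color"][:,:,::-1])
W=wcam('w2.npz'); c=w['color'][:,:,::-1].copy()
pc=[CASE0[0],CASE0[1],np.radians(CASE0[2])]
for X in [(-84,-47,55),(-84,19,55),(-64,-47,55),(-64,19,55),(-84,47,24),(84,47,24),(-84,47,0),(-84,-47,0),(-64,-43,24)]:
    q=proj(W,place(pc,[X]))[0]; cv2.circle(c,(int(q[0]),int(q[1])),2,(0,0,255),-1)
a=cv2.resize(c,(440,330)); b=cv2.resize(s["color"][150:340,180:360,::-1],(340,359)); z=np.zeros((360,780,3),np.uint8); z[:330,:440]=a; z[:359,440:]=b
cv2.imwrite("pics/f1.png",z)
E
```

```text
[0.51430563 0.08682315 0.14973189] [ 179.43251489   32.58404254 -103.81464901] [ 0.32531024 -0.30448719 -0.92471923]
[0.005, -0.007, -0.008, -0.172, -0.013, -0.375]
```

View pics/f1.png

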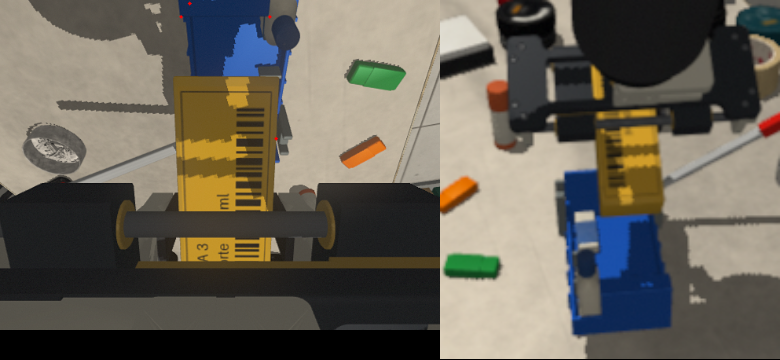

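```bash
python3 - <<'E'
from sil import *
d=np.load("w2.npz");W=wcam("w2.npz");c=d["c"]
h=cv2.cvtColor(c,cv2.COLOR_RGB2HSV)
ye=cv2.inRange(h,(15,80,40),(34,255,255)); ye[:60]=0;ye[200:]=0;ye[:,:200]=0;ye[:,380:]=0
ys,xs=np.where(ye>0);print("yellow",ys.min(),xs.min(),xs.max(),[(y,np.where(ye[y])[0].min(),np.where(ye[y])[0].max()) for y in(100,105,110,140,180)])
# predicted top right edge of carton
T=R.from_euler("xyz",d["ori"],degrees=True)
for dx in(-.003,0,.003):
    P=np.array([[dx+.075,s*.0275,-.0432] for s in(-1,1)]); print(dx,proj(W,d["pos"]+T.apply(P)).round(1).tolist())
# case lateral: blue extents per row at top
bl=cv2.inRange(h,(100,110,30),(130,255,255))
print([(y,np.where(bl[y])[0].min(),np.where(bl[y])[0].max()) for y in(2,8,14,20,26,40,60,80)])
for case in ([.4945,.0697,76.7],[.497,.0697,76.7],[.492,.0697,76.7]):
    m=render(W,[case[0],case[1],np.radians(case[2])],CASE)>.5
    print(case,[(y,np.where(m[y])[0].min(),np.where(m[y])[0].max()) for y in(2,8,14,20,26,40,60,80)])
E
```

```text
yellow 97 220 354 [(100, np.int64(220), np.int64(354)), (105, np.int64(220), np.int64(354)), (110, np.int64(220), np.int64(354)), (140, np.int64(222), np.int64(352)), (180, np.int64(224), np.int64(350))]
-0.003 [[219.2, 106.9], [354.3, 106.8]]
0 [[218.8, 99.1], [354.7, 99.1]]
0.003 [[218.5, 91.3], [355.0, 91.3]]
[(2, np.int64(227), np.int64(379)), (8, np.int64(228), np.int64(342)), (14, np.int64(229), np.int64(341)), (20, np.int64(230), np.int64(339)), (26, np.int64(233), np.int64(377)), (40, np.int64(238), np.int64(351)), (60, np.int64(239), np.int64(354)), (80, np.int64(242), np.int64(365))]
[0.4945, 0.0697, 76.7] [(2, np.int64(229), np.int64(381)), (8, np.int64(229), np.int64(380)), (14, np.int64(230), np.int64(379)), (20, np.int64(231), np.int64(378)), (26, np.int64(238), np.int64(377)), (40, np.int64(239), np.int64(375)), (60, np.int64(241), np.int64(371)), (80, np.int64(243), np.int64(368))]
[0.497, 0.0697, 76.7] [(2, np.int64(224), np.int64(378)), (8, np.int64(225), np.int64(377)), (14, np.int64(226), np.int64(376)), (20, np.int64(227), np.int64(375)), (26, np.int64(234), np.int64(374)), (40, np.int64(236), np.int64(371)), (60, np.int64(238), np.int64(368)), (80, np.int64(240), np.int64(365))]
[0.492, 0.0697, 76.7] [(2, np.int64(233), np.int64(385)), (8, np.int64(234), np.int64(384)), (14, np.int64(234), np.int64(383)), (20, np.int64(235), np.int64(382)), (26, np.int64(242), np.int64(381)), (40, np.int64(243), np.int64(378)), (60, np.int64(245), np.int64(375)), (80, np.int64(247), np.int64(371))]
```

```bash
python3 - <<'E'
from sil import *
d=np.load("w2.npz");W=wcam("w2.npz");c=d["c"]
print(c[0:50,250].tolist()); print(c[0:50:1,280,2].tolist()); print([np.where(cv2.inRange(cv2.cvtColor(c,cv2.COLOR_RGB2HSV),(100,110,30),(130,255,255))[y])[0].min() for y in range(16,42)])
pc=[.4955,.0697,np.radians(76.7)]
print(proj(W,place(pc,[(-64,-47,55),(-64,-30,55),(-64,0,55),(-84,-47,55),(-64,-47,51)])))
pc=[.4955,.0727,np.radians(76.7)]
print(proj(W,place(pc,[(-64,-47,55)])))
E
```

```text
[[17, 42, 81], [19, 44, 80], [22, 43, 82], [23, 44, 82], [26, 45, 83], [21, 44, 82], [23, 43, 82], [22, 44, 82], [14, 43, 81], [22, 45, 83], [18, 42, 82], [25, 44, 83], [18, 42, 82], [23, 44, 82], [25, 45, 82], [17, 44, 81], [27, 45, 83], [18, 43, 82], [15, 42, 80], [14, 41, 80], [18, 40, 72], [24, 43, 77], [15, 42, 79], [22, 44, 81], [21, 43, 81], [27, 46, 83], [15, 41, 80], [16, 42, 81], [22, 46, 83], [25, 45, 83], [24, 43, 81], [28, 47, 83], [22, 44, 82], [18, 41, 82], [23, 44, 81], [20, 44, 80], [25, 44, 82], [18, 43, 82], [17, 40, 81], [18, 42, 80], [28, 47, 85], [19, 43, 82], [18, 42, 82], [25, 45, 83], [23, 44, 82], [15, 41, 80], [26, 45, 83], [22, 43, 83], [22, 45, 82], [19, 43, 82]]
[81, 81, 82, 82, 79, 83, 82, 81, 82, 83, 81, 83, 83, 81, 82, 82, 81, 82, 82, 81, 74, 74, 81, 82, 83, 82, 82, 83, 81, 81, 81, 83, 81, 83, 82, 81, 83, 82, 83, 82, 84, 83, 82, 83, 83, 82, 83, 83, 83, 83]
[np.int64(229), np.int64(229), np.int64(229), np.int64(230), np.int64(230), np.int64(233), np.int64(233), np.int64(233), np.int64(233), np.int64(233), np.int64(233), np.int64(234), np.int64(237), np.int64(237), np.int64(237), np.int64(237), np.int64(237), np.int64(237), np.int64(238), np.int64(238), np.int64(238), np.int64(238), np.int64(238), np.int64(238), np.int64(238), np.int64(238)]
[[229.02484306  22.33903401]
 [258.11291233  22.1211196 ]
 [309.41301413  21.73680288]
 [224.43326559 -17.34690052]
 [229.72729865  19.88945888]]
[[230.80972933  27.65394682]]
```

```bash
sed -i 's/^CASE0=.*/CASE0=[.495,.069,76.7]/; s/dx=.0012/dx=.0008/' h.py; python3 - <<'E'
from h import *
for a in ((-38,-14,115,33),(-38,-14,40,33),(-38,-14,12,33)): p,r=cpose(CASE0,*a);print(rel(p,r))
E
```

```text
[0.007, -0.007, -0.004, -0.491, -0.012, -0.136]
[0.007, -0.007, -0.004, 3.549, -0.073, 6.182]
[0.007, -0.007, -0.004, 5.058, -0.096, 8.541]
```

Call:
play_rows:
  commands:
    - [[0.007, -0.007, -0.004, -0.5, 0, -0.1, 5], [0.007, -0.007, -0.004, 1, 0, 2, 5], [0.007, -0.007, -0.004, 2.5, 0, 4.5, 5], [0.007, -0.007, -0.004, 3.55, -0.05, 6.2, 5], [0.007, -0.007, -0.004, 4.3, -0.1, 7.4, 5], [0.007, -0.007, -0.004, 5.05, -0.1, 8.5, 5], [0.007, -0.007, -0.004, 5.05, -0.1, 8.5, 5], [0.007, -0.007, -0.004, 5.05, -0.1, 8.5, 5]]

```text
clock: 8.05
tool_pos: [0.5146, 0.0918, 0.0507]
orientation: [179.9, 33.0, -103.4]
force: [0.2, 0.8, -0.5]
opening: 0.0543
gripper_force: 30.0
```

```bash
python3 - <<'E'
from h import *
o=ctrl.get_obs();print(o['force'])
for a in ((-38,-14,12,33),(-38,-14,6,33),(-48,-14,5.5,33),(-55,-14,5.5,33),(-58,-14,5.5,28)): p,r=cpose(CASE0,*a);print(rel(p,r))
E
```

```text
[ 0.19777944  0.82098362 -0.5313828 ]
[0.001, -0.0, -0.001, -0.047, -0.014, 0.037]
[0.001, -0.0, -0.001, 0.28, -0.015, 0.541]
[0.001, -0.0, -0.001, 1.146, -0.015, 0.038]
[0.001, -0.0, -0.001, 1.733, -0.015, -0.343]
[0.001, 0.087, -0.001, 2.041, -0.016, 0.153]
```

Call:
play_rows:
  commands:
    - [[0, 0, 0, 0.14, 0, 0.3, 5], [0, 0, 0, 0.28, 0, 0.54, 5], [0, 0, 0, 0.7, 0, 0.3, 5], [0, 0, 0, 1.15, 0, 0.04, 5], [0, 0, 0, 1.45, 0, -0.15, 5], [0, 0, 0, 1.73, 0, -0.34, 5], [0, 0, 0, 1.73, 0, -0.34, 5], [0, 0, 0, 1.73, 0, -0.34, 5]]

```text
clock: 8.72
tool_pos: [0.5113, 0.0744, 0.0445]
orientation: [180.0, 33.0, -103.5]
force: [0.6, -0.3, -0.7]
opening: 0.0545
gripper_force: 30.0
```

```bash
python3 - <<'E'
from h import *
o=ctrl.get_obs();print(o['force'],o['moment'])
t=lambda th:-(150*np.cos(np.radians(th))-40*np.sin(np.radians(th)))/2
for a in ((-55,33),(-57,29),(-59,25),(t(21),21),(t(17),17),(t(13),13),(t(9),9),(t(6),6),(t(3),3),(-75,0)): p,r=cpose(CASE0,a[0],-14,5.5,a[1]);print(rel(p,r))
E
```

```text
[ 0.56770877 -0.34576792 -0.69346692] [-1.91269444  0.37841036 -0.03820346]
[-0.002, 0.0, -0.003, -0.094, 0.063, 0.104]
[-0.001, 0.07, -0.003, 0.115, 0.063, 0.523]
[-0.001, 0.14, -0.003, 0.361, 0.063, 0.938]
[-0.001, 0.21, -0.003, 0.797, 0.063, 1.245]
[-0.001, 0.28, -0.003, 1.201, 0.062, 1.588]
[-0.001, 0.349, -0.003, 1.612, 0.062, 1.937]
[-0.001, 0.419, -0.003, 2.03, 0.061, 2.29]
[-0.001, 0.472, -0.003, 2.346, 0.061, 2.556]
[-0.001, 0.524, -0.003, 2.664, 0.06, 2.823]
[-0.001, 0.576, -0.003, 2.982, 0.06, 3.09]
```

Call:
play_rows:
  commands:
    - [[0, 0.035, -0.003, 0, 0.06, 0.3, 5], [0, 0.07, -0.003, 0.12, 0.06, 0.52, 5], [0, 0.14, -0.003, 0.36, 0.06, 0.94, 5], [0, 0.21, -0.003, 0.8, 0.06, 1.25, 5], [0, 0.28, -0.003, 1.2, 0.06, 1.59, 5], [0, 0.35, -0.003, 1.61, 0.06, 1.94, 5], [0, 0.35, -0.003, 1.61, 0.06, 1.94, 5]]

```text
clock: 9.3
tool_pos: [0.5099, 0.0737, 0.0191]
orientation: [-179.9, 12.7, -103.1]
force: [-0.7, 0.0, -1.7]
opening: 0.0549
gripper_force: 30.0
```

```bash
python3 - <<'E'
from h import *
o=ctrl.get_obs();print(o['force'],o['moment'])
t=lambda th:-(150*np.cos(np.radians(th))-40*np.sin(np.radians(th)))/2
for th in (13,9,6,3,0): p,r=cpose(CASE0,t(th),-14,5.5,th);print(rel(p,r))
E
```

```text
[-0.71387762  0.00466739 -1.7330038 ] [-0.63134718  0.30848252 -0.01168972]
[-0.001, -0.004, 0.004, 0.194, -0.054, -0.075]
[-0.001, 0.065, 0.004, 0.463, -0.052, 0.401]
[-0.001, 0.118, 0.004, 0.667, -0.051, 0.76]
[-0.001, 0.17, 0.004, 0.873, -0.05, 1.121]
[-0.001, 0.222, 0.004, 1.079, -0.049, 1.481]
```

Call:
play_rows:
  commands:
    - [[0, 0.03, 0, 0.3, 0, 0.2, 5], [0, 0.065, 0, 0.46, 0, 0.4, 5], [0, 0.118, 0, 0.66, 0, 0.76, 5], [0, 0.17, 0, 0.87, 0, 1.1, 5], [0, 0.222, 0, 1.08, 0, 1.45, 5], [0, 0.222, 0, 1.08, 0, 1.45, 5], [0, 0.222, 0, 1.08, 0, 1.45, 5]]

```text
clock: 9.88
tool_pos: [0.5075, 0.0652, 0.0023]
orientation: [180.0, 0.3, -103.2]
force: [-0.9, 0.2, -1.5]
opening: 0.055
gripper_force: 30.0
```

```bash
python3 - <<'E'
from h import *
o=ctrl.get_obs();print(o['force'],o['moment'],o['tool_pos'],o['orientation'])
for y,z in((-14,4),(-15.5,4),(-18,4)): p,r=cpose(CASE0,-75,y,z,0);print(rel(p,r))
E
```

```text
[-0.94829231  0.18865585 -1.4599273 ] [ 0.05139264 -0.01399093  0.01270866] [0.50752875 0.06523758 0.00225807] [ 179.95516663    0.2815198  -103.1975889 ]
[0.001, 0.005, 0.002, -0.157, -0.095, 0.147]
[0.001, 0.005, 0.002, -0.157, -0.245, 0.146]
[0.001, 0.005, 0.002, -0.156, -0.495, 0.146]
```

Call:
play_rows:
  commands:
    - [[0, 0.005, 0.002, -0.15, 0, 0.05, 5], [0, 0.005, 0.002, -0.15, -0.1, 0.1, 5], [0, 0.005, 0.002, -0.15, -0.2, 0.12, 5], [0, 0.005, 0.002, -0.15, -0.3, 0.12, 5], [0, 0.005, 0.002, -0.15, -0.3, 0.12, 5]]

```text
clock: 10.3
tool_pos: [0.5109, 0.0653, 0.0015]
orientation: [180.0, -0.1, -103.4]
force: [-2.2, 0.8, -0.4]
opening: 0.0544
gripper_force: 30.0
```

```bash
python3 - <<'E'
from h import *
o=ctrl.get_obs();Rt=R.from_euler("xyz",o["orientation"],degrees=True);print("tool force",Rt.inv().apply(o['force']),o['tool_pos'])
p,r=cpose(CASE0,-75,-15.5,4,0);print(rel(p,r))
E
```

```text
tool force [-0.24408762  2.35840277  0.43737121] [0.51092835 0.06529505 0.0014559 ]
[0.0, -0.001, -0.002, -0.074, 0.085, 0.066]
```

Call:
play_rows:
  commands:
    - [[0, 0, 0, 0, -0.1, 0.03, 5], [0, 0, 0, 0, -0.15, 0.06, 5], [0, 0, 0, 0, -0.2, 0.06, 5], [0, 0, 0, 0, -0.2, 0.06, 5]]

```text
clock: 10.63
tool_pos: [0.5109, 0.0651, 0.0008]
orientation: [179.8, -0.1, -103.4]
force: [-11.4, 5.9, 9.0]
opening: 0.0543
gripper_force: 30.0
```

```bash
python3 - <<'E'
from h import *
o=ctrl.get_obs();Rt=R.from_euler("xyz",o["orientation"],degrees=True);print("tool force",Rt.inv().apply(o['force']),o['tool_pos'])
p,r=cpose(CASE0,-75,-15.5,4,0);print(rel(p,r))
E
```

```text
tool force [-3.04646891 12.50746006 -9.0015324 ] [0.51090635 0.06506844 0.00079378]
[0.003, -0.002, -0.002, -0.096, 0.089, -0.001]
```

Call:
play_rows:
  commands:
    - [[0, 0, 0, 0, 0.08, -0.05, 5], [0, 0, 0, 0, 0.08, -0.05, 8.7], [0, 0, 0, 0, 0.08, -0.05, 8.7], [0, 0, 0, 0, 0.08, -0.05, 8.7], [0, 0, 0, 0, 0.08, -0.05, 8.7], [0, 0, 0, 0, 0.08, -0.5, 8.7], [0, 0, 0, 0, 0.08, -3, 8.7], [0, 0, 0, 0, 0.08, -6, 8.7]]

```text
clock: 11.3
tool_pos: [0.5112, 0.0647, 0.0602]
orientation: [179.9, -0.2, -103.4]
force: [0.7, 0.4, 0.2]
opening: 0.0863
gripper_force: 0.0
```

Call:
play_rows:
  commands:
    - [[0, 0, 0, 0, 0, -3, 8.7], [0, 0, 0, 0, 0, -6, 8.7], [0, 0, 0, -3, 0, -9, 8.7], [0, 0, 0, -5, 0, -10, 8.7], [0, 0, 0, -5, 0, -10, 8.7], [0, 0, 0, -5, 0, -10, 8.7]]

```text
clock: 11.8
tool_pos: [0.5247, 0.1153, 0.162]
orientation: [-179.9, 0.0, -103.3]
force: [-0.2, 0.8, -0.6]
opening: 0.0871
gripper_force: 0.0
```

```bash
sed -i 's/^CASE0=.*/CASE0=[.4958,.0688,76.7]/' h.py; python3 - <<'E'
from sil import *
o=ctrl.get_obs();print(o["tool_pos"],o["orientation"],o["opening"])
w=ctrl.snapshot('wrist');np.savez('w3.npz',K=w['camera_matrix'],H=w['hand_eye'],pos=o['tool_pos'],ori=o['orientation'],c=w['color'])
cv2.imwrite("pics/w3.png",w["color"][:,:,::-1])
W=wcam("w3.npz");h=cv2.cvtColor(w["color"],cv2.COLOR_RGB2HSV);ye=cv2.inRange(h,(15,80,40),(34,255,255))
C=[CASE0[0],CASE0[1],np.radians(CASE0[2])]
uv=proj(W,place(C,[(-75,-43,44),(-75,12,44),(75,-43,44),(75,12,44)]));print(uv.round(1))
print([(y,*(np.where(ye[y,200:400])[0][[0,-1]]+200)) for y in range(60,260,20) if ye[y,200:400].any()])
# glue: orange/red cap in scene & side
for n in("scene","side"):
    p=ctrl.snapshot(n); print(n,[(d["bbox"],round(d["conf"],2)) for d in ctrl.find_in(p,"glue")][:3]); cv2.imwrite(f"pics/{n}3.png",p["color"][:,:,::-1])
im={n:np.load(n+"0.npz")["c"] for n in("scene","side")}
for n,roi in(("scene",(185,205,25,40)),("side",(200,188,25,45))):
    m=mask(im[n],(0,130,90),(14,255,255),roi);m[roi[1]+22:]=0
    ys,xs=np.where(m>0);print(n,xs.mean(),ys.mean(),xs.min(),xs.max(),ys.min(),ys.max(), "pred cap c", proj(cam(n),[[.4329,.3118,.073]]))
E
```

```text
[0.52467068 0.1152689  0.1619931 ] [-1.79864542e+02  4.67710047e-02 -1.03313225e+02] 0.08713381946744773
[[255.6  45.1]
 [323.1  45. ]
 [259.3 222. ]
 [319.  222. ]]
[(60, np.int64(257), np.int64(323)), (80, np.int64(258), np.int64(322)), (100, np.int64(258), np.int64(322)), (120, np.int64(258), np.int64(321)), (140, np.int64(259), np.int64(320)), (160, np.int64(259), np.int64(320)), (180, np.int64(259), np.int64(320)), (200, np.int64(260), np.int64(319))]
scene [([185.7, 209.2, 21.3, 33.0], 0.64)]
side [([208.1, 191.8, 15.1, 36.9], 0.67), ([291.4, 211.3, 72.6, 35.3], 0.52)]
scene 193.7443181818182 216.7556818181818 187 200 209 226 pred cap c [[195.59418695 218.70042302]]
side 210.125 196.125 205 216 193 202 pred cap c [[211.15431569 200.69331181]]
```

```bash
python3 - <<'E'
from h import *
print(rel([.431,.312,.125],tool(-103.3)))
E
```

```text
[0.0, -0.002, -0.002, -17.173, 13.605, 3.485]
```

Call:
play_rows:
  commands:
    - [[0, 0, 0, -4, 2, 0, 8.7], [0, 0, 0, -7, 4.5, 0.5, 8.7], [0, 0, 0, -10, 7, 1, 8.7], [0, 0, 0, -13, 10, 2, 8.7], [0, 0, 0, -16, 12, 3, 8.7], [0, 0, 0, -17.2, 13.6, 3.5, 8.7], [0, 0, 0, -17.2, 13.6, 3.5, 8.7], [0, 0, 0, -17.2, 13.6, 3.5, 8.7]]

```text
clock: 12.72
tool_pos: [0.4309, 0.3131, 0.1248]
orientation: [-180.0, -0.2, -103.3]
force: [0.6, 0.2, 0.0]
opening: 0.0869
gripper_force: 0.0
```

```bash
python3 - <<'E'
from sil import *
o=ctrl.get_obs();print(o["tool_pos"],o["orientation"])
w=ctrl.snapshot('wrist');np.savez('w4.npz',K=w['camera_matrix'],H=w['hand_eye'],pos=o['tool_pos'],ori=o['orientation'],c=w['color'])
cv2.imwrite("pics/w4.png",w["color"][:,:,::-1]);W=wcam("w4.npz")
print(ctrl.find_in(w,"glue")[:2])
h=cv2.cvtColor(w["color"],cv2.COLOR_RGB2HSV);m=cv2.inRange(h,(0,120,60),(14,255,255))
n,l,st,ce=cv2.connectedComponentsWithStats(m)
print([(st[i].tolist(),ce[i].round(1).tolist()) for i in range(1,n) if st[i][4]>150])
print("pred top", proj(W,[[.431,.312,.088],[.431,.312,.058],[.445,.312,.088],[.431,.326,.088],[.431,.298,.088]]).round(1).tolist())
E
```

```text
[0.43085441 0.31306048 0.12480849] [-1.79984688e+02 -1.56587903e-01 -1.03267290e+02]
[{'bbox': [266.0, 183.0, 43.2, 60.6], 'conf': 0.56}]
[([321, 51, 65, 67, 1905], [352.9, 84.0]), ([267, 198, 40, 47, 1474], [286.7, 221.0])]
pred top [[286.2, 221.3], [286.3, 210.6], [266.2, 225.9], [290.9, 240.3], [281.4, 201.8]]
```

Call:
play_rows:
  commands:
    - [[0, 0, 0, 0, 0, 3, 8.7], [0, 0, 0, 0, 0, 6, 8.7], [0, 0, 0, 0, 0, 8, 8], [0, 0, 0, 0, 0, 9.2, 6], [0, 0, 0, 0, 0, 9.2, 2], [0, 0, 0, 0, 0, 9.2, 2], [0, 0, 0, 0, 0, 9.2, 2], [0, 0, 0, 0, 0, 9.2, 2]]

```text
clock: 13.48
tool_pos: [0.4326, 0.3134, 0.035]
orientation: [-179.9, 0.1, -103.4]
force: [-0.2, 0.4, -0.5]
opening: 0.0524
gripper_force: 0.0
```

Call:
play_rows:
  commands:
    - [[0, 0, 0, 0, 0, 0, 2], [0, 0, 0, 0, 0, 0, 2], [0, 0, 0, 0, 0, 0, 2], [0, 0, 0, 0, 0, 0, 2], [0, 0, 0, 0, 0, 0, 2]]

```text
clock: 13.9
tool_pos: [0.4318, 0.3132, 0.034]
orientation: [-179.9, -0.0, -103.4]
force: [-0.4, 0.4, 2.3]
opening: 0.0281
gripper_force: 30.0
```

```bash
cat >> h.py <<'E'
def gpose(z,xy=(-17,27.5),dx=-.0004):
    c=place([CASE0[0],CASE0[1],np.radians(CASE0[2])],[[*xy,z]])[0]; rot=tool(CASE0[2]-180)
    return c-rot.apply([dx,0,.034]),rot
E
sed -i 's/rot.apply(\[dx,0,.034\])/rot.apply([dx,0,0])+[0,0,.034]/' h.py
python3 - <<'E'
from h import *
for z in(120,): print(gpose(z)[0],rel(*gpose(z)))
E
```

```text
[0.46503472 0.05819306 0.154     ] [-0.001, -0.0, -0.001, 24.051, -9.137, -11.982]
```

Call:
play_rows:
  commands:
    - [[0, 0, 0, 0, 0, -3, 2], [0, 0, 0, 0, 0, -6.5, 2], [0, 0, 0, 2, -0.7, -10, 2], [0, 0, 0, 5.5, -2, -12, 2], [0, 0, 0, 9, -3.5, -12, 2], [0, 0, 0, 12.5, -4.8, -12, 2], [0, 0, 0, 16, -6.1, -12, 2], [0, 0, 0, 19, -7.2, -12, 2]]

```text
clock: 14.57
tool_pos: [0.4573, 0.1096, 0.1542]
orientation: [-179.9, -0.0, -103.4]
force: [1.0, -0.1, -0.6]
opening: 0.0277
gripper_force: 30.0
```

Call:
play_rows:
  commands:
    - [[0, 0, 0, 2, -0.8, 0, 2], [0, 0, 0, 4, -1.5, 0, 2], [0, 0, 0, 5, -1.9, 0, 2], [0, 0, 0, 5, -1.9, 0, 2], [0, 0, 0, 5, -1.9, 0, 2]]

```text
clock: 14.98
tool_pos: [0.4647, 0.0584, 0.1539]
orientation: [-179.9, -0.0, -103.5]
force: [-0.4, 1.0, -0.7]
opening: 0.0277
gripper_force: 30.0
```

```bash
python3 - <<'E'
from h import *
o=ctrl.get_obs();print(o["tool_pos"],o["opening"],o["gripper_force"])
w=ctrl.snapshot('wrist');np.savez('w5.npz',K=w['camera_matrix'],H=w['hand_eye'],pos=o['tool_pos'],ori=o['orientation'],c=w['color'])
s=ctrl.snapshot('side')
a=cv2.resize(w["color"][:,:,::-1],(440,330)); b=cv2.resize(s["color"][150:340,180:360,::-1],(340,359)); z=np.zeros((360,780,3),np.uint8); z[:330,:440]=a; z[:359,440:]=b
cv2.imwrite("pics/g1.png",z)
for z in(120,60,20,5): print(rel(*gpose(z)))
E
```

```text
[0.4646888  0.05840582 0.15390576] 0.027675650324115255 29.982608556747437
[-0.001, -0.001, -0.001, 0.092, -0.057, -0.012]
[-0.001, -0.001, -0.001, 0.088, -0.052, 5.988]
[-0.001, -0.001, -0.001, 0.085, -0.048, 9.988]
[-0.001, -0.001, -0.001, 0.084, -0.047, 11.488]
```

View pics/g1.png

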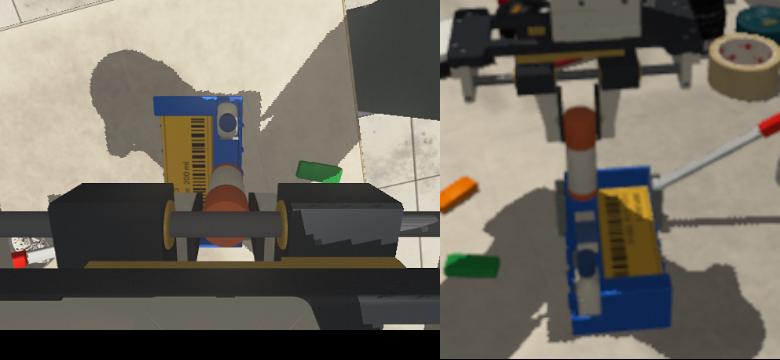

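Call:
play_rows:
  commands:
    - [[0, 0, 0, 0.09, -0.05, 2.5, 2], [0, 0, 0, 0.09, -0.05, 5.5, 2], [0, 0, 0, 0.09, -0.05, 7.5, 2], [0, 0, 0, 0.09, -0.05, 8.5, 2], [0, 0, 0, 0.09, -0.05, 9, 2], [0, 0, 0, 0.09, -0.05, 9, 2]]

```text
clock: 15.58
tool_pos: [0.4644, 0.058, 0.063]
orientation: [180.0, -0.1, -103.3]
force: [0.3, -0.2, 0.3]
opening: 0.0275
gripper_force: 30.0
```

```bash
python3 - <<'E'
from h import *
o=ctrl.get_obs();print(o["force"])
for z in(20,5,4): print(rel(*gpose(z)))
E
```

```text
[ 0.29948556 -0.16311702  0.29003573]
[0.001, -0.002, -0.0, -0.036, -0.055, 0.896]
[0.001, -0.002, -0.0, -0.04, -0.055, 2.396]
[0.001, -0.002, -0.0, -0.04, -0.056, 2.496]
```

Call:
play_rows:
  commands:
    - [[0, 0, 0, -0.03, -0.05, 0.3, 2], [0, 0, 0, -0.03, -0.05, 0.6, 2], [0, 0, 0, -0.03, -0.05, 0.9, 2], [0, 0, 0, -0.03, -0.05, 1.2, 2], [0, 0, 0, -0.03, -0.05, 1.5, 2], [0, 0, 0, -0.03, -0.05, 1.8, 2]]

```text
clock: 16.08
tool_pos: [0.4657, 0.0576, 0.0459]
orientation: [-179.9, -0.0, -103.4]
force: [0.1, -0.0, -0.8]
opening: 0.0278
gripper_force: 30.0
```

Call:
play_rows:
  commands:
    - [[0, 0, 0, 0, 0, 0.3, 2], [0, 0, 0, 0, 0, 0.5, 2], [0, 0, 0, 0, 0, 0.6, 2], [0, 0, 0, 0, 0, 0.6, 2]]

```text
clock: 16.42
tool_pos: [0.4654, 0.0575, 0.0397]
orientation: [-180.0, -0.1, -103.4]
force: [-0.1, -0.1, -0.6]
opening: 0.0276
gripper_force: 30.0
```

```bash
python3 - <<'E'
from h import *
o=ctrl.get_obs();Rt=R.from_euler("xyz",o["orientation"],degrees=True);print("tool force",Rt.inv().apply(o['force']),o["moment"])
for z in(5,4): print(rel(*gpose(z)))
E
```

```text
tool force [0.15799999 0.06411719 0.62230132] [ 0.06450251 -0.06256101 -0.03154784]
[-0.001, -0.001, -0.001, -0.059, 0.054, 0.066]
[-0.001, -0.001, -0.001, -0.059, 0.054, 0.166]
```

Call:
play_rows:
  commands:
    - [[0, 0, 0, -0.03, 0.03, 0.08, 2], [0, 0, 0, -0.03, 0.03, 0.15, 2], [0, 0, 0, -0.03, 0.03, 0.17, 2], [0, 0, 0, -0.03, 0.03, 0.17, 2]]

```text
clock: 16.75
tool_pos: [0.4653, 0.058, 0.0382]
orientation: [-179.9, -0.0, -103.4]
force: [0.4, -0.6, 0.4]
opening: 0.0276
gripper_force: 30.0
```

Call:
play_rows:
  commands:
    - [[0, 0, 0, 0, 0, 0, 3.2], [0, 0, 0, 0, 0, 0, 4.5], [0, 0, 0, 0, 0, 0, 6], [0, 0, 0, 0, 0, 0, 6], [0, 0, 0, 0, 0, -1, 6], [0, 0, 0, 0, 0, -3, 6], [0, 0, 0, 0, 0, -6, 6], [0, 0, 0, 0, 0, -10, 6]]

```text
clock: 17.42
tool_pos: [0.4634, 0.0572, 0.1374]
orientation: [179.8, -0.2, -103.4]
force: [1.3, 0.2, -0.0]
opening: 0.0599
gripper_force: 0.0
```

Call:
play_rows:
  commands:
    - [[0, 0, 0, 0, 0, -3, 6], [0, 0, 0, 0, 0, -6, 5], [0, 0, 0, 0, 0, -8, 5], [0, 0, 0, 0, 0, -8, 5], [0, 0, 0, 0, 0, -8, 5]]

```text
clock: 17.83
tool_pos: [0.4657, 0.0585, 0.2194]
orientation: [-179.8, 0.1, -103.4]
force: [-0.6, 0.5, -0.5]
opening: 0.0499
gripper_force: 0.0
```

```bash
python3 - <<'E'
from sil import *
o=ctrl.get_obs();print(o["tool_pos"],o["orientation"],o["joint_pos"].round(1))
C=[CASE0[0],CASE0[1],np.radians(CASE0[2])]
# tab: red blob centroid in scene, side
from scipy.optimize import least_squares
obs=[]
for n in("scene","side"):
    p=ctrl.snapshot(n); cv2.imwrite(f"pics/{n}4.png",p["color"][:,:,::-1])
    h=cv2.cvtColor(p["color"],cv2.COLOR_RGB2HSV); m=cv2.inRange(h,(0,180,110),(6,255,255))|cv2.inRange(h,(174,180,110),(180,255,255))
    k,l,st,ce=cv2.connectedComponentsWithStats(m); cs=[(st[i].tolist(),ce[i].round(1).tolist()) for i in range(1,k) if st[i][4]>20]; print(n,cs)
    print("pred tab",proj(cam(n),place(C,[[64,-52+140*np.cos(2.595),50+140*np.sin(2.595)]])))
    print("glue",[(d["bbox"],round(d["conf"],2)) for d in ctrl.find_in(p,"glue")][:2], "pred",proj(cam(n),place(C,[(-17,27.5,4),(-17,27.5,92)])).round().tolist())
E
```

```text
[0.46572582 0.05852062 0.21935697] [-1.79831838e+02  7.56484858e-02 -1.03378834e+02] [ 31.3  -0.4 -21.9   0.1 -68.3 -44.7]
scene [([95, 115, 15, 4, 30], [102.0, 116.4]), ([149, 127, 27, 17, 296], [161.7, 135.1]), ([201, 167, 15, 12, 45], [207.5, 172.6]), ([409, 194, 32, 24, 267], [423.7, 207.3]), ([350, 202, 14, 13, 89], [356.5, 207.7]), ([537, 407, 23, 13, 243], [549.2, 413.6])]
pred tab [[355.88777118 208.57312155]]
glue [([275.7, 279.8, 14.6, 34.7], 0.94)] pred [[284.0, 311.0], [285.0, 287.0]]
side [([349, 210, 14, 9, 58], [355.2, 214.1]), ([421, 224, 34, 21, 164], [436.8, 235.6])]
pred tab [[354.80693322 215.11495387]]
glue [([253.3, 260.9, 10.4, 30.9], 0.56)] pred [[258.0, 297.0], [256.0, 263.0]]
```

```bash
cat >> h.py <<'E'
def bpose(t,dr=0,dz=0,r=140.,off=.049):
    c=place([CASE0[0],CASE0[1],np.radians(CASE0[2])],[[64,-52+(r+dr)*np.cos(t),50+(r+dr)*np.sin(t)]])[0]
    return c+[0,0,dz-off],tool(CASE0[2]-90)
E
python3 - <<'E'
from h import *
print(bpose(2.595),rel(*bpose(2.595,dz=.08)))
E
```

```text
(array([0.6775227 , 0.09160644, 0.07376911]), Rotation.from_matrix(array([[ 9.73178873e-01, -2.30049737e-01, -2.81729674e-17],
                            [-2.30049737e-01, -9.73178873e-01, -1.19180039e-16],
                            [ 0.00000000e+00,  1.22464680e-16, -1.00000000e+00]]))) [0.002, -0.001, -1.572, -8.226, -19.946, 6.298]
```

Call:
play_rows:
  commands:
    - [[0, 0, -0.12, 0, -1, 0, 5], [0, 0, -0.24, -0.5, -3, 0, 5], [0, 0, -0.36, -1, -5, 0, 5], [0, 0, -0.48, -2, -7, 0, 5], [0, 0, -0.6, -3, -9.5, 0, 5], [0, 0, -0.72, -4, -12, 0, 5], [0, 0, -0.84, -5, -14.5, 0, 5], [0, 0, -0.96, -6.2, -16.5, 1, 5]]

```text
clock: 18.7
tool_pos: [0.6424, 0.0801, 0.2084]
orientation: [-180.0, -0.1, -48.0]
force: [0.6, -0.1, 1.9]
opening: 0.0501
gripper_force: 0.0
```

```bash
python3 - <<'E'
from h import *
print(rel(*bpose(2.595,dz=.08)))
E
```

```text
[0.001, -0.002, -0.606, 1.477, -3.384, 5.468]
```

Call:
play_rows:
  commands:
    - [[0, 0, -0.12, 0.3, -0.7, 1, 5], [0, 0, -0.24, 0.6, -1.4, 2, 5], [0, 0, -0.36, 0.9, -2, 3, 5], [0, 0, -0.48, 1.2, -2.7, 4, 5], [0, 0, -0.606, 1.48, -3.38, 5.4, 5], [0, 0, -0.606, 1.48, -3.38, 5.4, 5], [0, 0, -0.606, 1.48, -3.38, 5.4, 5]]

```text
clock: 19.28
tool_pos: [0.6743, 0.0912, 0.1522]
orientation: [179.8, 0.1, -13.9]
force: [-0.2, 0.2, -0.5]
opening: 0.0504
gripper_force: 0.0
```

```bash
python3 - <<'E'
from sil import *
o=ctrl.get_obs();print(o["tool_pos"],o["orientation"])
w=ctrl.snapshot('wrist');np.savez('w6.npz',K=w['camera_matrix'],H=w['hand_eye'],pos=o['tool_pos'],ori=o['orientation'],c=w['color']);W=wcam("w6.npz")
cv2.imwrite("pics/w6.png",w["color"][:,:,::-1])
h=cv2.cvtColor(w["color"],cv2.COLOR_RGB2HSV);m=cv2.inRange(h,(0,170,70),(6,255,255))|cv2.inRange(h,(174,170,70),(180,255,255))
k,l,st,ce=cv2.connectedComponentsWithStats(m); print([(st[i].tolist(),ce[i].round(1).tolist()) for i in range(1,k) if st[i][4]>60])
C=[CASE0[0],CASE0[1],np.radians(CASE0[2])]
for t in(2.5,2.595,2.7):
    c,s=np.cos(t),np.sin(t)  # tab corners: radial 126..154, top side normal is opposite to closed-up
    P=[[64+a,-52+r*c-n*s,50+r*s+n*c] for a in(-6,6) for r in(126,154) for n in(-7,7)]
    q=proj(W,place(C,P)); print(t,q.min(0).round(1),q.max(0).round(1),q.mean(0).round(1))
print(rel(*bpose(2.595)))
E
```

```text
[0.67427037 0.09124684 0.15221999] [ 1.79813862e+02  1.36471148e-01 -1.38771017e+01]
[([289, 0, 48, 23, 433], [310.7, 7.7]), ([277, 200, 12, 22, 99], [280.9, 209.7])]
2.5 [274.7 214.8] [295.1 258.4] [285.  236.8]
2.595 [275.  198.3] [294.5 242.9] [284.9 220.6]
2.7 [275.3 183.5] [293.9 228.1] [284.8 205.7]
[0.002, 0.001, -0.011, 0.271, -0.113, 7.976]
```

Call:
play_rows:
  commands:
    - [[0, 0, -0.01, 0.2, -0.1, 2.5, 5], [0, 0, -0.01, 0.2, -0.1, 5, 5], [0, 0, -0.01, 0.2, -0.1, 7, 5], [0, 0, -0.01, 0.2, -0.1, 7.9, 5], [0, 0, -0.01, 0.2, -0.1, 7.9, 3], [0, 0, -0.01, 0.2, -0.1, 7.9, 0.9], [0, 0, -0.01, 0.2, -0.1, 7.9, 0.9], [0, 0, -0.01, 0.2, -0.1, 7.9, 0.9]]

```text
clock: 20.0
tool_pos: [0.6786, 0.0924, 0.0773]
orientation: [-180.0, -0.2, -13.1]
force: [-0.7, 0.1, -1.0]
opening: 0.0286
gripper_force: 0.0
```

Call:
play_rows:
  commands:
    - [[0, 0, 0, 0, 0, 0, 0.9], [0, 0, 0, 0, 0, 0, 0.9], [0, 0, 0, 0, 0, 0, 0.9], [0, 0, 0, 0, 0, 0, 0.9], [0, 0, 0, 0, 0, 0, 0.9], [0, 0, 0, 0, 0, 0, 0.9]]

```text
clock: 20.5
tool_pos: [0.6778, 0.0912, 0.0759]
orientation: [179.9, -0.1, -13.1]
force: [0.7, -6.2, 3.7]
opening: 0.0118
gripper_force: 30.0
```

```bash
python3 - <<'E'
from h import *
o=ctrl.get_obs();print(o["tool_pos"],o["orientation"],o["opening"],o["gripper_force"],o["force"])
for t in np.arange(2.585,1.2,-.14): print(round(t,3),rel(*bpose(t)))
E
```

```text
[0.67778327 0.09119297 0.07587345] [ 1.79917099e+02 -9.31317205e-02 -1.30973354e+01] 0.011770529304088471 29.99403566122055 [ 0.70066264 -6.21211019  3.65568191]
2.585 [0.001, -0.002, 0.004, -0.108, -0.035, 0.091]
2.445 [0.001, -0.002, 0.004, -1.254, -0.037, -1.497]
2.305 [0.001, -0.002, 0.004, -2.61, -0.039, -2.91]
2.165 [0.001, -0.002, 0.004, -4.15, -0.043, -4.12]
2.025 [0.001, -0.002, 0.004, -5.844, -0.048, -5.103]
1.885 [0.001, -0.002, 0.004, -7.659, -0.053, -5.84]
1.745 [0.001, -0.002, 0.004, -9.558, -0.059, -6.316]
1.605 [0.001, -0.002, 0.004, -11.506, -0.066, -6.523]
1.465 [0.001, -0.002, 0.004, -13.463, -0.073, -6.456]
1.325 [0.001, -0.002, 0.004, -15.392, -0.08, -6.117]
```

Call:
play_rows:
  commands:
    - [[0, 0, 0, -0.5, 0.02, -0.6, 0.9], [0, 0, 0, -1.2, 0.02, -1.5, 0.9], [0, 0, 0, -2.55, 0.02, -2.95, 0.9], [0, 0, 0, -4.1, 0.02, -4.15, 0.9], [0, 0, 0, -5.8, 0.02, -5.15, 0.9], [0, 0, 0, -7.6, 0.01, -5.9, 0.9], [0, 0, 0, -9.5, 0.01, -6.35, 0.9], [0, 0, 0, -11.45, 0, -6.55, 0.9]]

```text
clock: 21.17
tool_pos: [0.5667, 0.1178, 0.1424]
orientation: [180.0, -0.2, -13.1]
force: [1.9, -4.4, 2.1]
opening: 0.0118
gripper_force: 30.0
```

```bash
python3 - <<'E'
from h import *
o=ctrl.get_obs();print(o["opening"],o["gripper_force"],o["force"],o["joint_pos"].round(1))
for t in np.arange(1.605,-.01,-.14): print(round(t,3),rel(*bpose(t)))
E
```

```text
0.011837098496189769 29.999649769160897 [ 1.91568001 -4.38018246  2.08745486] [ 31.2  13.6 -16.2   0.2 -60.   45.6]
1.605 [0.0, -0.004, 0.004, -0.09, 0.001, 0.145]
1.465 [0.0, -0.004, 0.004, -2.048, -0.007, 0.207]
1.325 [0.0, -0.004, 0.004, -3.977, -0.014, 0.542]
1.185 [0.0, -0.004, 0.004, -5.841, -0.022, 1.142]
1.045 [0.0, -0.004, 0.004, -7.603, -0.029, 1.997]
0.905 [0.0, -0.004, 0.004, -9.229, -0.035, 3.089]
0.765 [0.0, -0.004, 0.004, -10.686, -0.041, 4.398]
0.625 [0.0, -0.004, 0.004, -11.947, -0.047, 5.897]
0.485 [0.0, -0.004, 0.004, -12.985, -0.051, 7.557]
0.345 [0.0, -0.004, 0.004, -13.782, -0.054, 9.346]
0.205 [0.0, -0.004, 0.004, -14.322, -0.057, 11.228]
0.065 [0.0, -0.004, 0.004, -14.594, -0.058, 13.168]
```

Call:
play_rows:
  commands:
    - [[0, 0, 0, -2, 0.02, 0.1, 0.9], [0, 0, 0, -3.95, 0.01, 0.43, 0.9], [0, 0, 0, -5.8, 0, 1.03, 0.9], [0, 0, 0, -7.55, 0, 1.9, 0.9], [0, 0, 0, -9.2, -0.01, 3, 0.9], [0, 0, 0, -10.65, -0.02, 4.3, 0.9], [0, 0, 0, -11.9, -0.02, 5.8, 0.9], [0, 0, 0, -12.95, -0.03, 7.45, 0.9]]

```text
clock: 21.83
tool_pos: [0.4382, 0.1486, 0.0668]
orientation: [-179.9, -0.0, -13.1]
force: [-7.4, 4.2, 7.6]
opening: 0.0119
gripper_force: 30.0
```

```bash
python3 - <<'E'
from h import *
o=ctrl.get_obs();print(o["opening"],o["gripper_force"],o["force"],o["joint_pos"].round(1))
for t in (.485,.345,.205,.1,0,-.05): print(round(t,3),rel(*bpose(t)))
E
```

```text
0.011900227803651273 30.013328790664673 [-7.41901952  4.24274358  7.569737  ] [ 43.2   7.8 -35.3  -0.  -46.8  33.8]
0.485 [-0.002, -0.0, 0.004, 0.252, 0.039, 0.049]
0.345 [-0.002, -0.0, 0.004, -0.538, 0.039, 1.841]
0.205 [-0.002, -0.0, 0.004, -1.071, 0.04, 3.725]
0.1 [-0.002, -0.0, 0.004, -1.294, 0.041, 5.177]
0 [-0.002, -0.0, 0.004, -1.365, 0.043, 6.575]
-0.05 [-0.002, -0.0, 0.004, -1.348, 0.044, 7.275]
```

Call:
play_rows:
  commands:
    - [[0, 0, 0, -0.5, 0.04, 1.2, 0.9], [0, 0, 0, -0.75, 0.04, 2.5, 0.9], [0, 0, 0, -1.0, 0.04, 3.8, 0.9], [0, 0, 0, -1.15, 0.04, 5.1, 0.9], [0, 0, 0, -1.25, 0.04, 6, 0.9], [0, 0, 0, -1.25, 0.04, 6.6, 0.9], [0, 0, 0, -1.25, 0.04, 6.6, 0.9]]

```text
clock: 22.42
tool_pos: [0.4252, 0.1513, -0.0013]
orientation: [180.0, 0.1, -13.1]
force: [-16.7, 14.8, 2.6]
opening: 0.0118
gripper_force: 30.0
```

```bash
python3 - <<'E'
from h import *
o=ctrl.get_obs();print(o["opening"],o["gripper_force"],o["force"],o["moment"])
for t in (0,-.05): print(round(t,3),rel(*bpose(t)))
C=[CASE0[0],CASE0[1],np.radians(CASE0[2])]
for n in("scene","side"):
    p=ctrl.snapshot(n); cv2.imwrite(f"pics/{n}5.png",p["color"][:,:,::-1])
    print(n,[(d["bbox"],round(d["conf"],2)) for d in ctrl.find_in(p,"bar")][:2],[(d["bbox"],round(d["conf"],2)) for d in ctrl.find_in(p,"glue")][:2])
    for t in(0,.1,.2): print(t,proj(cam(n),place(C,[[64,-52+154*np.cos(t),50+154*np.sin(t)],[64,-52+60*np.cos(t),50+60*np.sin(t)]])).round(1).tolist())
E
```

```text
0.011816176612561591 29.996371865272522 [-16.74076961  14.80715924   2.61323761] [ 5.05974144  5.6631563  -0.07789611]
0 [0.0, 0.002, 0.003, -0.031, 0.006, -0.232]
-0.05 [0.0, 0.002, 0.003, -0.012, 0.006, 0.468]
scene [([265.0, 248.6, 40.4, 19.4], 0.75), ([284.5, 308.5, 16.7, 28.8], 0.63)] [([276.9, 283.0, 15.8, 32.2], 0.66), ([259.8, 243.1, 77.7, 100.0], 0.45)]
0 [[230.8, 280.2], [274.8, 262.3]]
0.1 [[230.5, 275.8], [274.9, 260.5]]
0.2 [[230.9, 271.0], [275.3, 258.7]]
side [([243.4, 247.3, 53.9, 6.2], 0.6)] [([252.4, 257.6, 12.6, 33.8], 0.79), ([265.0, 250.2, 35.2, 47.1], 0.36)]
0 [[217.3, 253.6], [264.0, 250.1]]
0.1 [[216.9, 247.8], [264.1, 247.9]]
0.2 [[217.3, 241.8], [264.4, 245.6]]
```

Call:
play_rows:
  commands:
    - [[0, 0, 0, 0, 0, 0.4, 0.9], [0, 0, 0, 0, 0, 0.4, 0.9], [0, 0, 0, 0, 0, 0.4, 4], [0, 0, 0, 0, 0, 0.4, 4], [0, 0, 0, 0, 0, 0.4, 4], [0, 0, 0, 0, 0, -2, 4], [0, 0, 0, 0, 0, -5, 4], [0, 0, 0, 0, 0, -8, 4]]

```text
clock: 23.38
tool_pos: [0.4271, 0.1493, 0.0808]
orientation: [179.9, 0.0, -13.1]
force: [0.7, 1.5, -0.8]
opening: 0.0394
gripper_force: 0.0
```

Call:
play_rows:
  commands:
    - [[0, 0, 0, 0, 0, 0, 0], [0, 0, 0, 0, 0, 0, 0], [0, 0, 0, 0, 0, 0, 0], [0, 0, 0, 0, 0, 0, 0], [0, 0, 0, 0, 0, 0, 0], [0, 0, 0, 0, 0, 0, 0]]

```text
clock: 23.88
tool_pos: [0.4271, 0.1495, 0.0792]
orientation: [179.9, 0.0, -13.1]
force: [-0.1, -0.6, 0.5]
opening: 0.0058
gripper_force: 0.0
```

```bash
python3 - <<'E'
from h import *
o=ctrl.get_obs();print(o["tool_pos"],o["opening"],o["force"])
C=[CASE0[0],CASE0[1],np.radians(CASE0[2])]
T=[]
for n in("scene","side"):
    p=ctrl.snapshot(n); cv2.imwrite(f"pics/{n}6.png",p["color"][:,:,::-1]); T.append(p["color"][:,:,::-1])
    h=cv2.cvtColor(p["color"],cv2.COLOR_RGB2HSV); m=cv2.inRange(h,(0,180,100),(6,255,255))|cv2.inRange(h,(174,180,100),(180,255,255)); m[:230]=0;m[300:]=0;m[:,:200]=0;m[:,270:]=0
    ys,xs=np.where(m>0);print(n,len(xs),xs.mean() if len(xs) else 0,ys.mean() if len(xs) else 0)
    for t in(0,.05,.1,.2): print(t,proj(cam(n),place(C,[[64,-52+140*np.cos(t)-7*np.sin(t),50+140*np.sin(t)+7*np.cos(t)]])).round(1).tolist())
a=cv2.resize(T[0][225:350,205:330],(400,400),interpolation=cv2.INTER_CUBIC);b=cv2.resize(T[1][215:340,200:325],(400,400),interpolation=cv2.INTER_CUBIC)
cv2.imwrite("pics/h1.png",np.hstack([a,b]))
E
```

```text
[0.42710146 0.14950345 0.0792386 ] 0.005813973392465534 [-0.10337011 -0.56156113  0.51927411]
scene 0 0 0
0 [[237.3, 275.5]]
0.05 [[237.3, 273.5]]
0.1 [[237.4, 271.3]]
0.2 [[238.2, 266.8]]
side 56 224.16071428571428 251.92857142857142
0 [[224.0, 250.4]]
0.05 [[223.9, 247.8]]
0.1 [[224.1, 245.1]]
0.2 [[224.9, 239.6]]
```

View pics/h1.png

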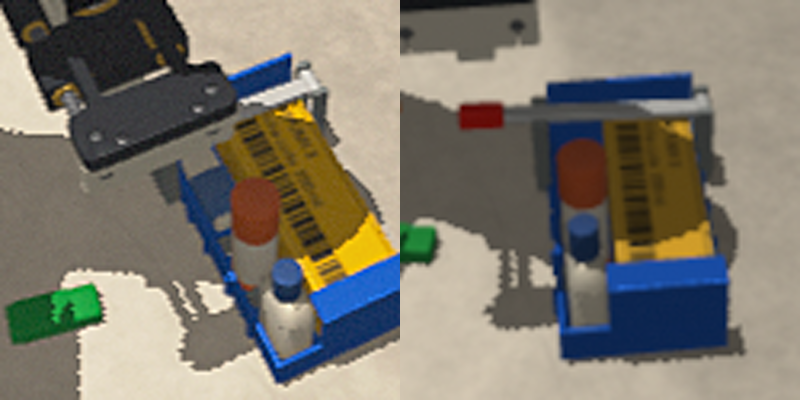

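Call:
play_rows:
  commands:
    - [[0, 0, 0, 0, 0, 2, 0], [0, 0, 0, 0, 0, 4, 0], [0, 0, 0, 0, 0, 4.7, 0], [0, 0, 0, 0, 0, 5, 0], [0, 0, 0, 0, 0, 5.2, 0], [0, 0, 0, 0, 0, 5.3, 0], [0, 0, 0, 0, 0, 5.3, 0]]

```text
clock: 24.57
tool_pos: [0.428, 0.1502, 0.0276]
orientation: [180.0, -0.1, -13.1]
force: [0.4, 0.6, -0.0]
opening: 0.0007
gripper_force: 0.0
```

Call:
play_rows:
  commands:
    - [[0, 0, 0, 0, 0, 0.1, 0], [0, 0, 0, 0, 0, 0.2, 0], [0, 0, 0, 0, 0, 0.3, 0], [0, 0, 0, 0, 0, 0.3, 0]]

```text
clock: 24.9
tool_pos: [0.4277, 0.15, 0.0242]
orientation: [180.0, -0.1, -13.1]
force: [-0.6, -0.2, 0.3]
opening: 0.0002
gripper_force: 0.1
```

Call:
play_rows:
  commands:
    - [[0, 0, 0, 0, 0, 0.1, 0], [0, 0, 0, 0, 0, 0.2, 0], [0, 0, 0, 0, 0, 0.3, 0], [0, 0, 0, 0, 0, 0.3, 0]]

```text
clock: 25.23
tool_pos: [0.4279, 0.1502, 0.0232]
orientation: [180.0, -0.1, -13.0]
force: [-10.7, -1.4, 31.3]
opening: 0.0003
gripper_force: 15.8
```

Call:
play_rows:
  commands:
    - [[0, 0, 0, 0, 0, -1, 0], [0, 0, 0, 0, 0, -4, 0], [0, 0, 0, 0, 0, -8, 0], [0, 0, 0, 0, 0, -12, 0], [0, 0, 0, 0, 0, -16, 0], [0, 0, 0, 0, 0, -18, 0], [0, 0, 0, 0, 0, -18, 0]]

```text
clock: 25.82
tool_pos: [0.43, 0.1517, 0.2066]
orientation: [-179.7, -0.4, -13.0]
force: [0.7, -0.3, -0.3]
opening: -0.0
gripper_force: 0.0
```

```bash
python3 - <<'E'
from sil import *
o=ctrl.get_obs();print(o["tool_pos"],o["force"])
C=[CASE0[0],CASE0[1],np.radians(CASE0[2])]
for n in("scene","side"):
    p=ctrl.snapshot(n)
    for k in("glue","tin","marker","bottle","eraser","carton"): print(n,k,[(d["bbox"],round(d["conf"],2)) for d in ctrl.find_in(p,k)][:2])
    h=cv2.cvtColor(p["color"],cv2.COLOR_RGB2HSV); m=cv2.inRange(h,(0,180,100),(6,255,255))|cv2.inRange(h,(174,180,100),(180,255,255)); m[:230]=0;m[300:]=0;m[:,:200]=0;m[:,270:]=0
    ys,xs=np.where(m>0);print(n,len(xs),xs.mean() if len(xs) else 0,ys.mean() if len(xs) else 0)
    print("glue pred",proj(cam(n),place(C,[(-17,27.5,4),(-17,27.5,92)])).round(1).tolist())
E
```

```text
[0.42996137 0.1516572  0.20657634] [ 0.66406141 -0.3285006  -0.27360786]
scene glue [([277.7, 279.8, 12.3, 34.2], 0.86), ([230.2, 243.0, 107.0, 100.5], 0.47)]
scene tin [([347.8, 202.6, 27.9, 30.5], 0.84)]
scene marker [([283.1, 310.0, 21.3, 25.2], 0.24)]
scene bottle [([282.6, 307.1, 19.8, 31.7], 0.68)]
scene eraser [([260.4, 269.1, 17.7, 28.8], 0.78), ([206.6, 311.3, 31.8, 20.6], 0.71)]
scene carton [([273.4, 258.5, 55.0, 57.6], 0.86)]
scene 105 238.0952380952381 276.56190476190477
glue pred [[283.9, 310.5], [284.5, 287.4]]
side glue [([250.5, 257.6, 16.2, 33.0], 0.71)]
side tin [([361.2, 227.8, 31.1, 26.7], 0.81), ([236.5, 167.1, 48.5, 15.7], 0.42)]
side marker [([217.0, 242.4, 82.3, 17.5], 0.65), ([240.5, 169.1, 44.1, 11.4], 0.55)]
side bottle [([253.9, 280.5, 10.7, 31.9], 0.64)]
side eraser [([176.9, 244.4, 24.2, 17.3], 0.67), ([181.4, 282.3, 31.0, 14.9], 0.55)]
side carton [([263.8, 250.0, 36.3, 46.9], 0.81)]
side 3 228.66666666666666 253.0
glue pred [[257.7, 296.7], [255.8, 263.0]]
```

Tab at (238.1, 276.6) in the scene view matches the closed position (predicted 237.3, 275.5), and the bottle, eraser, tin and marker are where they were at the start.

```bash
python3 -c "
from h import *
print(ctrl.close_job())"
```

```text
the job is handed in; nothing more can be done
None
```

The job is handed in at about 26 s of the 72 s allowed: carton flat under the lip and against the back wall, glue stick upright in the middle front pocket, bar closed and pressed down to its stop; in the last camera check the bottle, eraser, tin and marker had not moved.

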